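Sleeve on the spigot, then hold the lever level over the jig

TASK

Push the tall spacer sleeve fully home on the jig's spigot and let go of it. Then pick up the iron-headed lever by its balance point and, without letting it touch the jig, hold it level and still above the jig, about 5 cm clear of the spigot's tip, with its eye over the spigot and its iron head over the rest block; finish while still holding it there. Leave the sleeve home and the other things on the bench where they are.

Things in the scene. Friction and masses are not known exactly. Their poses are not given: they have to be found in the camera images.
- jig: assembly jig fixed to the bench, left or right of the middle: plywood base 300 x 100 x 18 mm, steel spigot near one end, wooden rest block near the other. Origin on the bench surface; x along the base from spigot to rest block (away from the robot within 17 degrees), z up. Spigot at x = -160 mm, rest block centre at x = +65 mm, y = 0; base edges x = -200 and +100 mm, y = +-50 mm
- spigot_tip (a point): centre of the top of the jig's upright steel spigot: 20 mm diameter, top chamfered over the last 5 mm, 58 mm tall on the base, tip 76 mm above the bench; axes as the jig's
- rest_top (a point): centre of the top face of the jig's wooden rest block (50 mm along the jig, 60 mm across, 40 mm high on the base, top 58 mm above the bench)
- sleeve_mid (a point): centre, half-way up, of the loose aluminium spacer sleeve: plain tube standing upright on the bench between jig and lever, 36 mm outside, 23 mm bore through, 40 mm high, about 0.12 kg. Home on the spigot it stands on the base with its centre 38 mm above the bench, the spigot sticking out 18 mm above it
- lever_balance (a point): balance point of the loose lever, half-way up its arm (17 mm above its flat underside). Lever: straight wooden arm 28 mm wide, 34 mm high, 267 mm long in all, about 0.45 kg, lying on the bench on the other side from the jig. Balance point is 160 mm from eye centre, 65 mm from head centre, 45 mm from the head's near face. x from eye to head (away from the robot within 23 degrees), z up
- lever_eye (a point): centre of the round wooden eye at the lever's near, light end, half-way up (17 mm above the underside): 44 mm outside, 26 mm upright hole; axes as the lever's
- lever_head (a point): in the small heavy dark cast-iron head at the lever's far end (40 mm along the arm, 50 mm wide, 44 mm high, same flat underside): its middle in plan, 17 mm above the underside; axes as the lever's
- collar: a bystander: flat steel ring lying on the bench, 52 mm outside, only 12 mm high (not the sleeve); origin at its underside
- offcut: a bystander: wooden offcut 60 x 90 x 28 mm lying flat; origin at its underside
- hammer: a bystander: hammer 300 mm long lying on the bench behind the work; origin at its underside
- glue: a bystander: white bottle 60 mm across, 150 mm high; origin at its underside
- tin: a bystander: steel tin 74 mm across, 85 mm high; origin at its underside
- mug: a bystander: white mug 80 mm across, 90 mm high; origin at its underside
- square: a bystander: try square lying flat, dark wooden stock 115 mm, steel blade 170 mm, 20 mm high; origin at its underside
There are look-alikes about, which are no part of the job. Several things look just like the part that bears sleeve_mid: the one meant starts farthest to the robot's right.

How it is judged:
By the outcome, as a careful person would: the job done as asked, in the order asked, and still so for the second after the job is handed in, while the arm keeps its last pose, push and grip.
It also fails if it takes over 59 s, if anything falls off the work surface, if the arm or the gripper's body presses on something with over 40 N, if the wrist force passes 120 N, or if a joint passes its speed limit or range.

ROBOT

A 6-joint arm with a two-finger parallel gripper is mounted at the origin on the work surface. World frame = base frame: x ahead of the robot, y to its left, z up, the work surface at z = 0. Lengths are in m, angles in rad, forces in N, time in s.
With the tool pointing down it reaches from about 0.25 to 0.8 m from the base axis. Payload 3.9 kg.
Tool frame: the origin (TCP) lies at the very end of the fingers, on their centre line; the grasp point (between the pads) lies grasp_offset behind it (grasp_offset is the distance from the TCP to the grasp point, in m); x points along the fingers, z is the direction in which the jaws open and shut, and the axes are right-handed (so a half turn about x gives the same grasp; the last joint's range is limited). The gripper opens to 85 mm and grips with 20 to 120 N. Pads are 22 mm wide; open, the fingers measure 114 mm over their backs; the gripper's body (76 mm by 85 mm) begins 54 mm behind the grasp point. The pads swing forward as they close: fully open they stand 13 mm farther back than shut.
Start: joints at [-1.349, 0.26, -0.138, 1.173, 0, 1.571], TCP at [0.115, -0.512, 0.231] pointing down, gripper open.
Joint ranges: [-2.78, 2.78], [-0.83, 1.72], [-1.28, 1.37], [-1.9, 2.12], [-1.57, 1.48], [-3.14, 3.14]. Speed limits (rad/s): [2.57, 2.57, 3.14, 3.14, 3.14, 3.14].

INTERFACE

Orientations are given as a 3x3 rotation matrix whose columns are the frame's x, y, z axes.
In Python, from station import get_obs, snapshot, close_job, grasp_offset gives the robot as it stands.
- The arm moves only by the tool apply_moves, never from a script. Its argument "deltas" is a list of rows, each a list of 5 numbers: the shift along the tool's x, y, z in cm, then the turn about the tool's x in rad, then the opening, from -1 (shut) to 1 (fully open). A call has 1 to 8 rows; each row shifts and turns the commanded pose from where the row before left it, along the tool's axes as they then stand; what a row does not reach is not made up. A row lasts 1/12 s, in which the tool goes at most 41.7 mm and 7.16 degrees, less where a joint would pass 70% of its speed; a pose out of reach is approached as far as the arm can. A call with a gripper value outside its range is refused whole. The fingers move at their own pace and stop on an object; "newtons" is the grip in N (left out, the last holds). Time passes only in rows, so rows that do not move let the fingers close. It gives the time, the measured TCP pose, the force and the opening at its end, in the units of the state.
- get_obs(): the state, without advancing time (a new reading comes with each control period).
- snapshot(name): name is "side" or "top"; returns a dict with "frame" (420x560x3 uint8, blue, green, red), "range_z" (420x560 float32, m along the optical axis (not along the pixel's ray), 0 where there is no reading), "mtx" (3x3 intrinsics, pixels), "rvec" (rotation vector, rad) and "tvec" (3), from world to camera coordinates, as OpenCV has them. Camera axes: x right, y down, z forward; pixel columns grow to the right and rows downward; lengths in m; the calibration is good to about 2 mm. A picture is of the moment at which its call begins.
- close_job(): hands the job in, once; it reports no verdict.
The state is a dict: "time_s": time; "qpos": joint angles; "joint_velocities": joint speeds; "joint_torque": joint torques, N m; "ee_pos": TCP position; "ee_rot": TCP orientation; "wrist_force": force on the tool from outside, world axes, zero at the start; "moment": the same for the moment, N m; "gripper_width": finger opening in m.
Only numpy, scipy, OpenCV 4.12 (cv2) and the standard library are available. Lean on these libraries where they do the work, as an engineer would, in place of code of your own. Each camera call takes 0.05 s, during which the arm holds its last target.

## Working session

There is one attempt and no reset: what is moved stays moved. The work goes in short steps, Python scripts to look and compute and a tool call to move; the robot and the scene stay as the last step left them, time stands still between calls to the robot, and variables do not carry over. Pictures are saved under pics/ and viewed, and the job is handed in when it is done.

Besides the shell and the picture viewer there is one more tool, called after ">>>" by a JSON object that holds its "name" and its "arguments", one argument or row to a line. apply_moves: Moves the arm, as the interface text tells. Its arguments: {"type":"object","properties":{"deltas":{"type":"array"},"newtons":{"type":"number"}},"required":["deltas"]}

```bash
mkdir -p pics; ls
cat > h.py <<'E'
import numpy as np,cv2,pickle
from station import get_obs,snapshot,close_job,grasp_offset
def take(n,tag):
    s=snapshot(n); pickle.dump(s,open(f'pics/{tag}.pkl','wb')); cv2.imwrite(f'pics/{tag}.png',s['frame']); return s
def load(tag): return pickle.load(open(f'pics/{tag}.pkl','rb'))
def cloud(s):
    Z=s['range_z'];K=s['mtx'];R,_=cv2.Rodrigues(np.array(s['rvec'],float));t=np.array(s['tvec'],float).ravel()
    v,u=np.mgrid[:Z.shape[0],:Z.shape[1]]
    P=np.stack([(u-K[0,2])/K[0,0]*Z,(v-K[1,2])/K[1,1]*Z,Z],-1)
    W=(P-t)@R; W[Z==0]=np.nan; return W
def onplane(s,u,v,z):
    K=s['mtx'];R,_=cv2.Rodrigues(np.array(s['rvec'],float));t=np.array(s['tvec'],float).ravel()
    c=-R.T@t; d=R.T@np.linalg.inv(K)@[u,v,1]; return c+d*(z-c[2])/d[2]
def proj(s,p): return cv2.projectPoints(np.array(p,float).reshape(-1,3),np.array(s['rvec'],float),np.array(s['tvec'],float),s['mtx'],None)[0].reshape(-1,2)
def crop(s,u0,v0,u1,v1,f,tag): cv2.imwrite(f'pics/{tag}.png',cv2.resize(s['frame'][v0:v1,u0:u1],None,fx=f,fy=f,interpolation=cv2.INTER_CUBIC))
E
python3 - <<'E'
from h import *
o=get_obs(); print({k:np.round(v,4).tolist() for k,v in o.items()},grasp_offset)
for n in('top','side'):
    s=take(n,n+'0'); R,_=cv2.Rodrigues(np.array(s['rvec'],float)); print(n,(-R.T@np.array(s['tvec']).ravel()).round(3), s['mtx'][0,0], R[2].round(2))
E
```

```text
pics
{'time_s': 0.0, 'qpos': [-1.349, 0.2607, -0.1394, 1.1727, 0.0, 1.5708], 'joint_velocities': [-0.0011, -0.0015, -0.0013, -0.0002, -0.0003, -0.0018], 'joint_torque': [0.0008, -40.5675, 25.3923, 0.0187, 0.0, 0.0], 'ee_pos': [0.1153, -0.5114, 0.2305], 'ee_rot': [[-0.0004, 0.9755, 0.22], [0.0019, 0.22, -0.9755], [-1.0, 0.0, -0.002]], 'wrist_force': [0.5212, -0.8123, 0.3927], 'moment': [0.0846, -0.0096, 0.0022], 'gripper_width': 0.0855} 0.0187
top [ 0.391 -0.066  1.196] 392.0237937699025 [ 0.16  0.03 -0.99]
side [ 0.271 -1.012  0.82 ] 400.29695104551274 [ 0.24  0.76 -0.6 ]
```

View pics/top0.png

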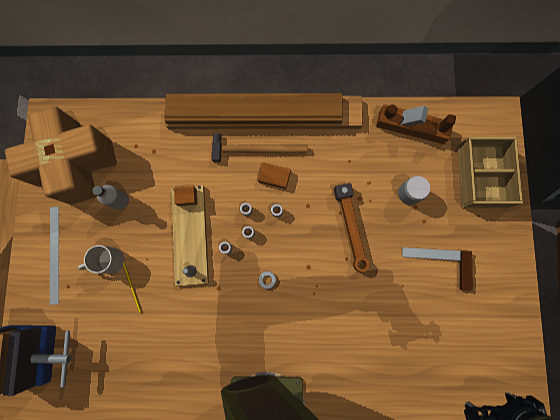

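View pics/side0.png

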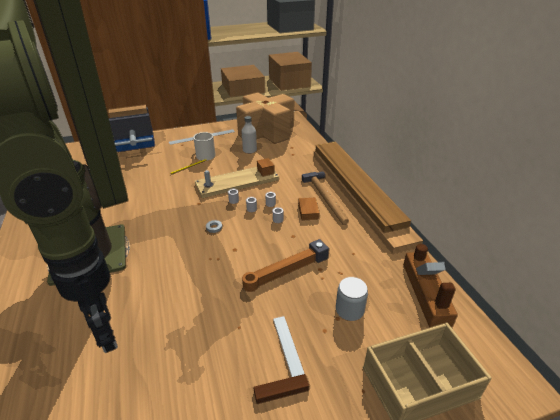

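Top view: jig at (190,235), with its spigot at (190,271) and rest block at (185,195); lever eye at (362,265) and head at (344,190). Sleeve candidates are four tubes at (277,210), (246,209), (248,232) and (225,247), plus the flat collar at (268,281). By the description it's the one farthest right (smallest y), which should be (277,210). I'll check that with a crop.

Run:
```python
from h import *
s=load('top0'); W=cloud(s)
crop(s,160,170,380,300,3.6,'c_top')
a=load('side0'); crop(a,180,140,350,300,4.5,'c_side')
for n,(u,v) in dict(A=(277,210),B=(246,209),C=(248,232),D=(225,247),collar=(268,281)).items():
    w=W[v-12:v+13,u-12:u+13].reshape(-1,3); t=w[w[:,2]>(0.03 if n!='collar' else .008)]
    print(n,t.max(0).round(4),t.min(0).round(4),((t.max(0)+t.min(0))/2).round(4),np.percentile(t[:,2],90).round(4), onplane(s,u,v,.04).round(4))
```

```text
A [ 0.6032 -0.0093  0.0451] [ 0.5695 -0.0424  0.0316] [ 0.5864 -0.0258  0.0384] 0.0429 [ 0.5843 -0.0274  0.04  ]
B [0.6086 0.0841 0.0434] [0.5746 0.0504 0.0319] [0.5916 0.0672 0.0377] 0.042 [0.587  0.0656 0.04  ]
C [0.5358 0.0764 0.0469] [0.503  0.0432 0.0331] [0.5194 0.0598 0.04  ] 0.0426 [0.5177 0.0581 0.04  ]
D [0.4909 0.1433 0.0442] [0.458  0.1103 0.0308] [0.4744 0.1268 0.0375] 0.0422 [0.4728 0.1253 0.04  ]
collar [0.404  0.0255 0.0191] [ 0.3541 -0.0227  0.0082] [0.3791 0.0014 0.0136] 0.0147 [ 0.375  -0.0032  0.04  ]
```

View pics/c_top.png

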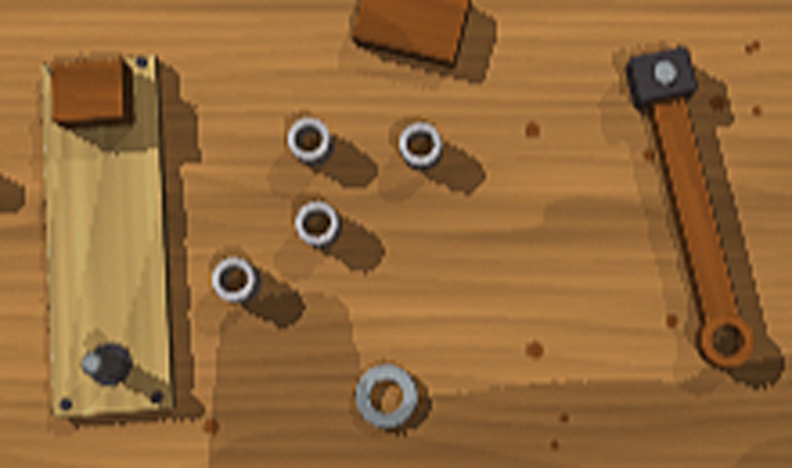

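View pics/c_side.png

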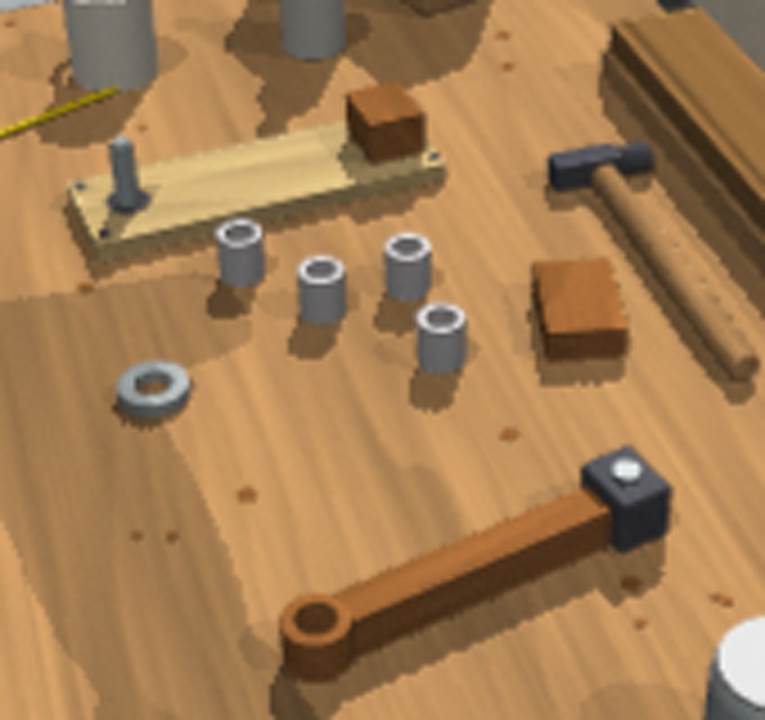

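```bash
python3 - <<'E'
from h import *
for n in('top0','side0'):
    s=load(n); W=cloud(s); P=W.reshape(-1,3)
    print('==',n)
    def sel(x0,x1,y0,y1,z0,z1):
        m=(P[:,0]>x0)&(P[:,0]<x1)&(P[:,1]>y0)&(P[:,1]<y1)&(P[:,2]>z0)&(P[:,2]<z1); return P[m]
    b=sel(.55,.65,-.2,-.12,-.02,.02); print('bench z',np.median(b[:,2]).round(4))
    j=sel(.33,.72,.15,.32,.012,.03)
    r=cv2.minAreaRect(j[:,:2].astype(np.float32)*1000); print('jig rect',r, cv2.boxPoints(r).round(1).tolist())
    t=sel(.35,.5,.17,.3,.065,.09); print('spig',len(t),t.mean(0).round(4),t.min(0).round(4),t.max(0).round(4))
    t=sel(.35,.5,.17,.3,.03,.09); print('spig all',len(t),t.mean(0).round(4),t.min(0).round(4),t.max(0).round(4))
    t=sel(.55,.75,.15,.32,.05,.07); r=cv2.minAreaRect(t[:,:2].astype(np.float32)*1000); print('rest',len(t),t.mean(0).round(4),r)
    t=sel(.4,.72,-.35,-.15,.028,.06); r=cv2.minAreaRect(t[:,:2].astype(np.float32)*1000); print('lever',len(t),np.percentile(t[:,2],[50,95]),r,cv2.boxPoints(r).round(1).tolist())
    t=sel(.55,.62,-.06,.01,.03,.05); c,rr=cv2.minEnclosingCircle(t[:,:2].astype(np.float32)*1000); print('sleeve',c,rr)
crop(load('top0'),165,240,235,295,11,'z_spig'); crop(load('side0'),180,160,240,210,13,'zs_spig')
crop(load('top0'),320,170,390,280,5.4,'z_lev'); crop(load('side0'),235,230,340,300,7.5,'zs_lev')
E
cd pics; python3 -c "
import cv2,numpy as np
def cat(a,b,o):
    a=cv2.imread(a);b=cv2.imread(b);h=max(a.shape[0],b.shape[0]);print(a.shape,b.shape)
"
```

```text
== top0
bench z 0.0004
jig rect ((513.1785888671875, 240.63198852539062), (299.15447998046875, 101.59100341796875), 5.097696781158447) [[359.70001220703125, 277.8999938964844], [368.70001220703125, 176.6999969482422], [666.7000122070312, 203.3000030517578], [657.7000122070312, 304.5]]
spig 42 [0.4037 0.2293 0.0743] [0.3958 0.2209 0.0662] [0.4129 0.2383 0.0793]
spig all 61 [0.404  0.2275 0.0655] [0.3958 0.2199 0.0317] [0.4135 0.2383 0.0793]
rest 347 [0.6271 0.2499 0.0583] ((627.5474853515625, 250.56600952148438), (49.91957092285156, 61.615196228027344), 5.499330043792725)
lever 941 [0.03530887 0.04659476] ((536.5628662109375, -254.18165588378906), (265.87896728515625, 49.84877395629883), 13.692756652832031) [[401.5, -261.3999938964844], [413.29998779296875, -309.8999938964844], [671.5999755859375, -246.89999389648438], [659.7999877929688, -198.5]]
sleeve (587.0684814453125, -25.762950897216797) 17.76956558227539
== side0
bench z -0.0005
jig rect ((514.9453125, 237.63809204101562), (301.883544921875, 109.76994323730469), 4.084237575531006) [[360.5, 281.6000061035156], [368.29998779296875, 172.10000610351562], [669.4000244140625, 193.60000610351562], [661.5999755859375, 303.1000061035156]]
spig 21 [0.4054 0.225  0.0716] [0.3962 0.2158 0.067 ] [0.4135 0.2346 0.078 ]
spig all 63 [0.4046 0.223  0.0562] [0.3957 0.2158 0.0334] [0.4147 0.2346 0.078 ]
rest 127 [0.6283 0.2439 0.0571] ((629.4520874023438, 243.400634765625), (50.438541412353516, 67.14263153076172), 3.514845609664917)
lever 875 [0.03355565 0.04498264] ((538.37451171875, -257.0819091796875), (267.6736755371094, 53.38263702392578), 13.699041366577148) [[402.0, -262.79998779296875], [414.70001220703125, -314.70001220703125], [674.7000122070312, -251.3000030517578], [662.0999755859375, -199.5]]
sleeve (588.2091064453125, -26.66814613342285) 21.466299057006836
```

View pics/z_spig.png

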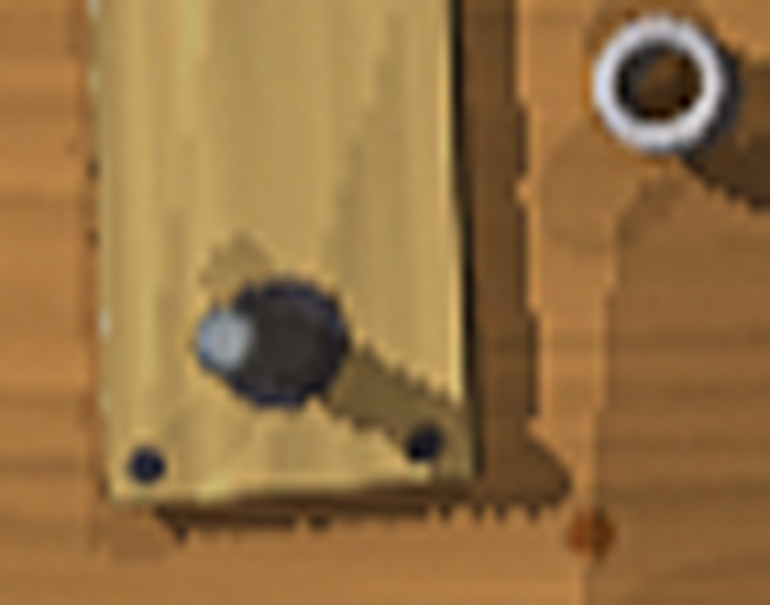

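View pics/zs_spig.png

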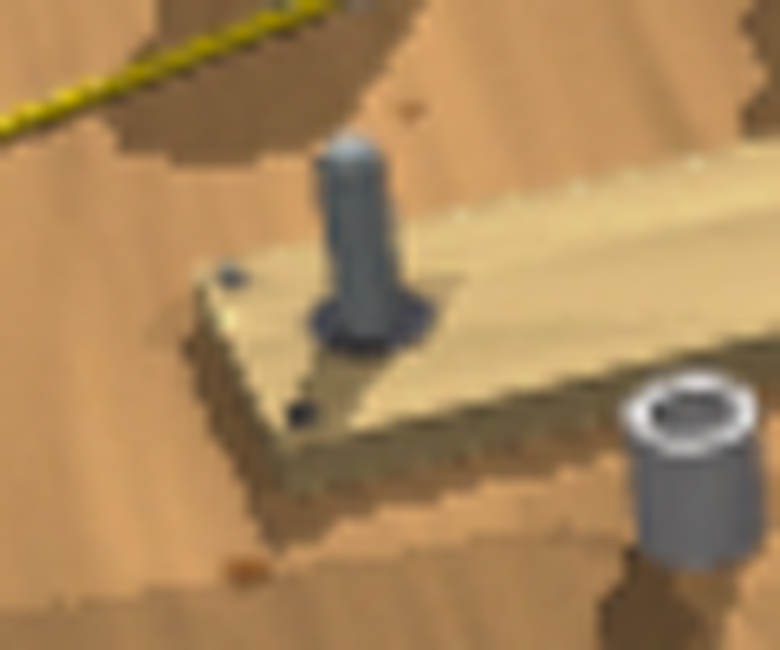

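View pics/z_lev.png

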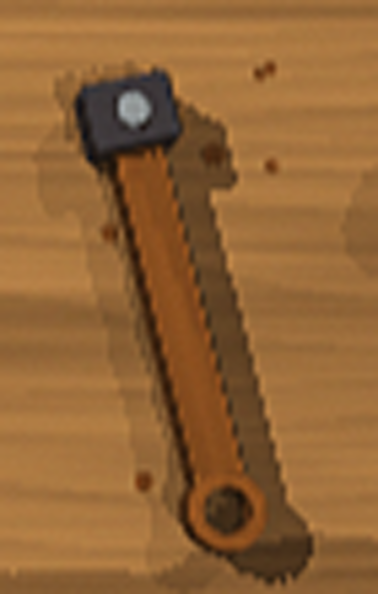

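View pics/zs_lev.png

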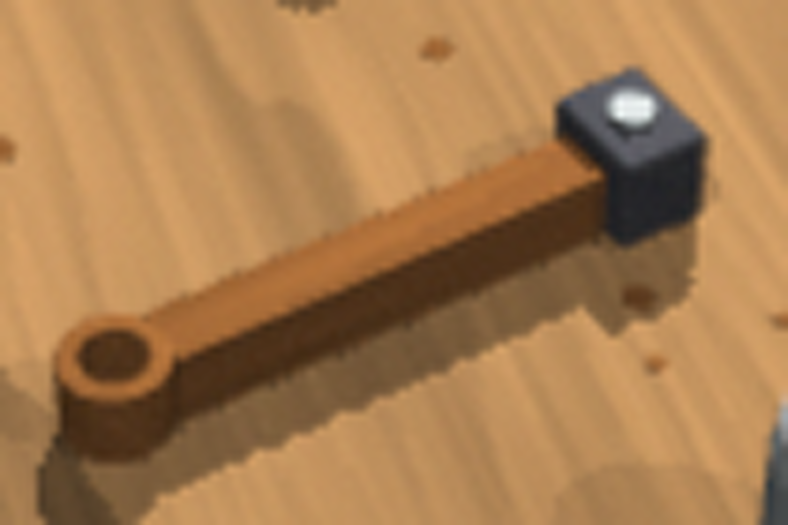

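Run:
```python
from h import *
t=load('top0');a=load('side0')
def px(u,v,f,u0,v0): return ((u+.5)/f-.5+u0,(v+.5)/f-.5+v0)
print('tip top',onplane(t,*px(222,340,11,165,240),.076).round(4),'side',onplane(a,*px(350,147,13,180,160),.076).round(4))
print('flange? top',onplane(t,*px(285,342,11,165,240),.018).round(4),'side',onplane(a,*px(373,320,13,180,160),.018).round(4))
# sleeve A
print('A top',onplane(t,*px(420,144,3.6,160,170),.04).round(4),'side',onplane(a,*px(441,319,4.5,180,140),.04).round(4))
print('eye',onplane(t,*px(227,511,5.4,320,170),.034).round(4),onplane(a,*px(115,357,7.5,235,230),.034).round(4))
print('head',onplane(t,*px(131,115,5.4,320,170),.044).round(4),onplane(a,*px(633,117,7.5,235,230),.044).round(4))
crop(t,262,195,292,225,18,'zA'); crop(a,262,200,297,235,18,'zsA')
```

```text
tip top [0.4029 0.2323 0.076 ] side [0.4056 0.2284 0.076 ]
flange? top [0.4032 0.2304 0.018 ] side [0.4059 0.2305 0.018 ]
A top [ 0.5854 -0.0253  0.04  ] side [ 0.5877 -0.0295  0.04  ]
eye [ 0.4256 -0.2763  0.034 ] [ 0.4282 -0.279   0.034 ]
head [ 0.6424 -0.2271  0.044 ] [ 0.6476 -0.2298  0.044 ]
```

View pics/zA.png

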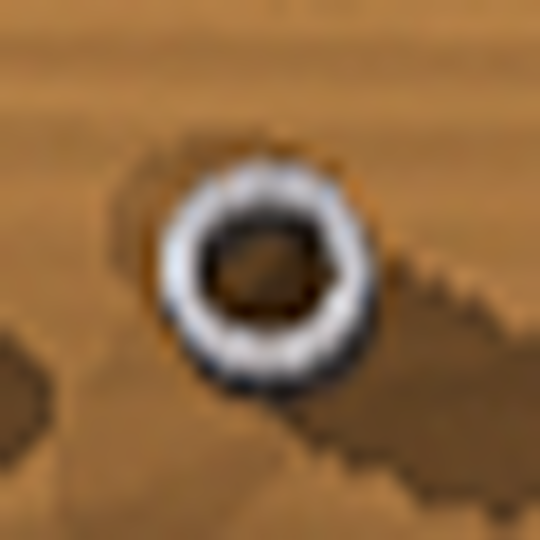

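View pics/zsA.png

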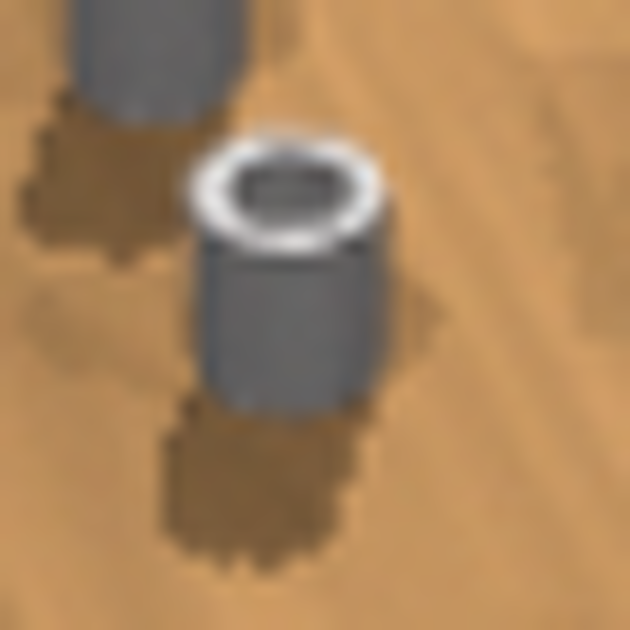

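```bash
cat >> h.py <<'E'
def d(target):
    o=get_obs(); R=np.array(o['ee_rot']); p=np.array(o['ee_pos'])
    print('t',round(o['time_s'],2),'pos',p.round(4),'yaw',np.degrees(np.arctan2(R[1,1],R[0,1])).round(2),'F',np.round(o['wrist_force'],1),'w',round(o['gripper_width'],4),'delta cm',(R.T@(np.array(target)-p)*100).round(2))
E
python3 -c "
from h import *
d([.5866,-.0274,.14])"
```

```text
t 0.1 pos [ 0.1154 -0.5115  0.2306] yaw 12.71 F [-1.   0.2  0.4] w 0.0854 delta cm [  9.12  56.62 -36.84]
```

>>> {"name": "apply_moves", "arguments": {
  "deltas": [
    [0,2.8,-1.8,0,1],
    [0,2.8,-1.8,0,1],
    [0,2.8,-1.8,0,1],
    [0,2.8,-1.8,0,1],
    [0,2.8,-1.8,0,1],
    [0,2.8,-1.8,0,1],
    [0,2.8,-1.8,0,1],
    [0,2.8,-1.8,0,1]
  ]
}}

```text
time_s: 0.77
ee_pos: [0.3029, -0.3208, 0.231]
ee_rot: [[-0.0, 0.976, 0.22], [0.0, 0.22, -0.976], [-1.0, -0.0, -0.001]]
wrist_force: [0.9, -0.0, 0.6]
gripper_width: 0.0852
```

>>> {"name": "apply_moves", "arguments": {
  "deltas": [
    [0,2.8,-1.8,0,1],
    [0,2.8,-1.8,0,1],
    [0,2.8,-1.8,0,1],
    [0,2.8,-1.8,0,1],
    [0,2.8,-1.8,0,1],
    [0,2.8,-1.8,0,1],
    [0,2.8,-1.8,0,1],
    [0,2.8,-1.8,0,1]
  ]
}}

```text
time_s: 1.43
ee_pos: [0.4898, -0.1311, 0.2309]
ee_rot: [[-0.001, 0.975, 0.22], [0.0, 0.22, -0.975], [-1.0, -0.001, -0.0]]
wrist_force: [1.5, -0.4, 0.0]
gripper_width: 0.0854
```

>>> {"name": "apply_moves", "arguments": {
  "deltas": [
    [1,2.8,-1.8,0,1],
    [2,2.8,-1.8,0,1],
    [2,2.8,-1.8,0,1],
    [2,2,-1.5,0,1],
    [1,0,0,0,1],
    [0,0,0,0,1]
  ]
}}

```text
time_s: 1.93
ee_pos: [0.5735, -0.0412, 0.1478]
ee_rot: [[-0.007, 0.975, 0.222], [0.0, 0.222, -0.975], [-1.0, -0.007, -0.002]]
wrist_force: [0.1, -0.3, -0.6]
gripper_width: 0.0856
```

```bash
python3 -c "
from h import *
d([.5866,-.0274,.008]); s=take('top','top1'); s=take('side','side1')"
```

```text
t 1.93 pos [ 0.5735 -0.0412  0.1478] yaw 12.85 F [ 0.1 -0.3 -0.6] w 0.0856 delta cm [13.97  1.67 -1.03]
```

View pics/side1.png

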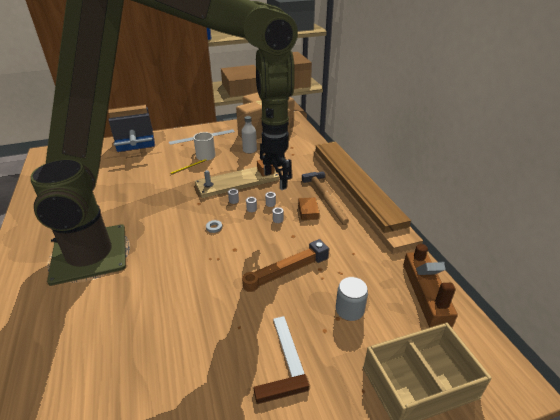

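>>> {"name": "apply_moves", "arguments": {
  "deltas": [
    [1,1.7,-1.0,0,1],
    [2,0,0,0,1],
    [2,0,0,0,1],
    [1.5,0,0,0,1],
    [0,0,0,0,1],
    [0,0,0,0,1]
  ]
}}

```text
time_s: 2.53
ee_pos: [0.5892, -0.03, 0.087]
ee_rot: [[-0.0, 0.976, 0.218], [-0.0, 0.218, -0.976], [-1.0, -0.0, 0.0]]
wrist_force: [0.6, 0.3, 0.5]
gripper_width: 0.0852
```

```bash
python3 -c "
from h import *
d([.5866,-.0274,.008]); s=take('top','top2'); s=take('side','side2');crop(s,200,150,340,250,5.6,'s2')"
```

```text
t 2.53 pos [ 0.5892 -0.03    0.087 ] yaw 12.62 F [0.6 0.3 0.5] w 0.0852 delta cm [ 7.9  -0.19 -0.31]
```

View pics/s2.png

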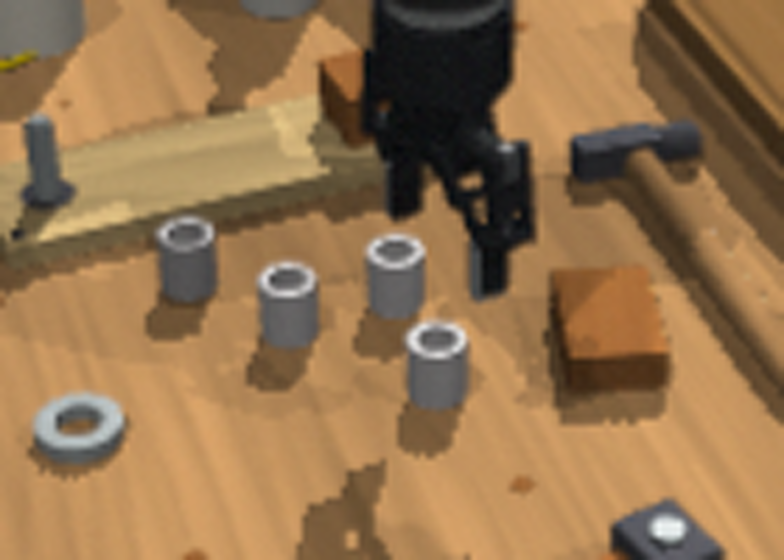

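>>> {"name": "apply_moves", "arguments": {
  "deltas": [
    [1,-0.2,-0.3,0,1],
    [1.5,0,0,0,1],
    [1.5,0,0,0,1],
    [0,0,0,0,1],
    [0,0,0,0,1]
  ]
}}

```text
time_s: 3.05
ee_pos: [0.5873, -0.0267, 0.0471]
ee_rot: [[0.0, 0.976, 0.22], [-0.0, 0.22, -0.976], [-1.0, 0.0, 0.0]]
wrist_force: [1.3, -0.4, 0.0]
gripper_width: 0.0855
```

```bash
python3 -c "
from h import *
d([.5866,-.0274,.008]); s=take('side','side3');crop(s,230,160,330,240,7.5,'s3')"
```

```text
t 3.05 pos [ 0.5873 -0.0267  0.0471] yaw 12.69 F [ 1.3 -0.4  0. ] w 0.0855 delta cm [ 3.91 -0.09  0.05]
```

View pics/s3.png

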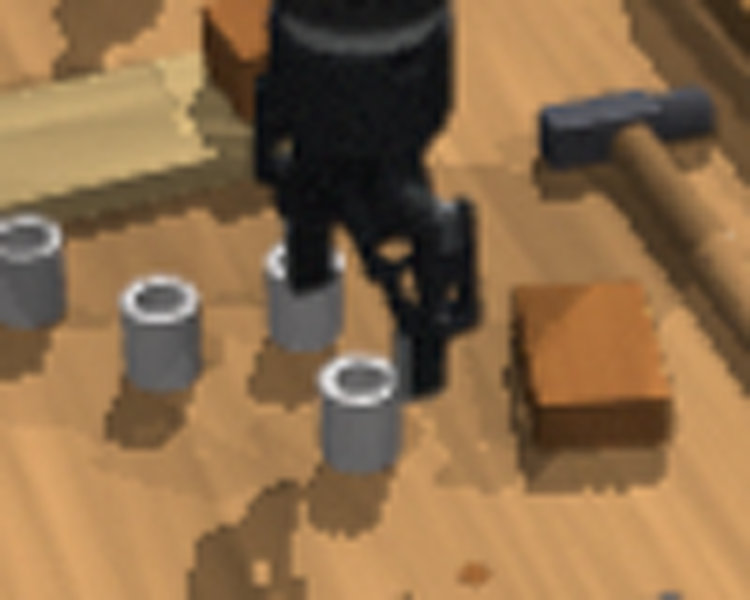

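```bash
python3 -c "
from h import *
s=load('side3');o=get_obs();p=np.array(o['ee_pos']);R=np.array(o['ee_rot'])
for k in(-.0427,0,.0427):
  for b in (0,.013):
    q=p+R[:,2]*k-R[:,0]*b; print(k,b,q.round(3),((proj(s,q)[0]-[230,160])*7.5).round(0))
print(((proj(s,[.5866,-.0274,.04])[0]-[230,160])*7.5))
W=cloud(s)
for (u,v) in((420,375),(310,280),(360,380)): 
  uu,vv=int(u/7.5+230),int(v/7.5+160);print(W[vv,uu].round(3))
"
```

```text
-0.0427 0 [0.579 0.015 0.048] [306. 311.]
-0.0427 0.013 [0.579 0.015 0.061] [306. 287.]
0 0 [ 0.588 -0.027  0.048] [356. 361.]
0 0.013 [ 0.588 -0.027  0.061] [356. 336.]
0.0427 0 [ 0.597 -0.068  0.048] [408. 412.]
0.0427 0.013 [ 0.597 -0.068  0.061] [408. 388.]
[353.12880015 376.45869977]
[ 0.597 -0.085  0.079]
[0.578 0.011 0.068]
[ 0.593 -0.018  0.033]
```

>>> {"name": "apply_moves", "arguments": {
  "deltas": [
    [1,-0.1,0,0,1],
    [1.5,0,0,0,1],
    [1.3,0,0,0,1],
    [0,0,0,0,1],
    [0,0,0,0,1]
  ]
}}

```text
time_s: 3.52
ee_pos: [0.5859, -0.0267, 0.0082]
ee_rot: [[-0.001, 0.976, 0.22], [0.0, 0.22, -0.976], [-1.0, -0.001, -0.0]]
wrist_force: [-0.6, 0.8, 0.1]
gripper_width: 0.0855
```

>>> {"name": "apply_moves", "arguments": {
  "deltas": [
    [0,0,0,0,-1],
    [0,0,0,0,-1],
    [0,0,0,0,-1],
    [0,0,0,0,-1],
    [0,0,0,0,-1],
    [0,0,0,0,-1],
    [0,0,0,0,-1],
    [0,0,0,0,-1]
  ],
  "newtons": 40
}}

```text
time_s: 4.18
ee_pos: [0.5869, -0.0266, 0.0093]
ee_rot: [[0.002, 0.975, 0.22], [0.0, 0.22, -0.975], [-1.0, 0.002, 0.0]]
wrist_force: [-1.0, 0.8, 5.7]
gripper_width: 0.0358
```

```bash
python3 -c "
from h import *
d([.5866,-.0274,.008]); s=take('side','side4');crop(s,230,160,330,240,7.5,'s4')"
```

```text
t 4.18 pos [ 0.5869 -0.0266  0.0093] yaw 12.71 F [-1.   0.8  5.7] w 0.0358 delta cm [ 0.13 -0.05  0.07]
```

View pics/s4.png

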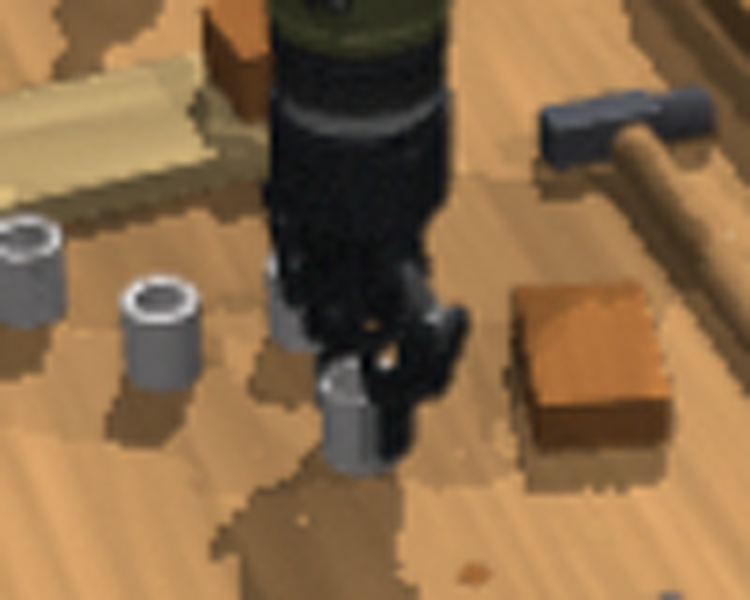

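>>> {"name": "apply_moves", "arguments": {
  "deltas": [
    [-1,0,0,0,-1],
    [-2,0,0,0,-1],
    [-2.5,0,0,0,-1],
    [-2.5,0,0,0,-1],
    [-2,0,0,0,-1],
    [-1,0,0,0,-1],
    [0,0,0,0,-1],
    [0,0,0,0,-1]
  ]
}}

```text
time_s: 4.9
ee_pos: [0.5862, -0.0267, 0.1182]
ee_rot: [[0.0, 0.976, 0.22], [-0.0, 0.22, -0.976], [-1.0, 0.0, 0.0]]
wrist_force: [-0.3, 0.1, -1.7]
gripper_width: 0.0354
```

```bash
python3 -c "
from h import *
d([.4047,.2308,.115]); s=take('side','side5');crop(s,200,120,330,220,6,'s5')"
```

```text
t 4.9 pos [ 0.5862 -0.0267  0.1182] yaw 12.71 F [-0.3  0.1 -1.7] w 0.0354 delta cm [  0.32 -12.04 -29.11]
```

View pics/s5.png

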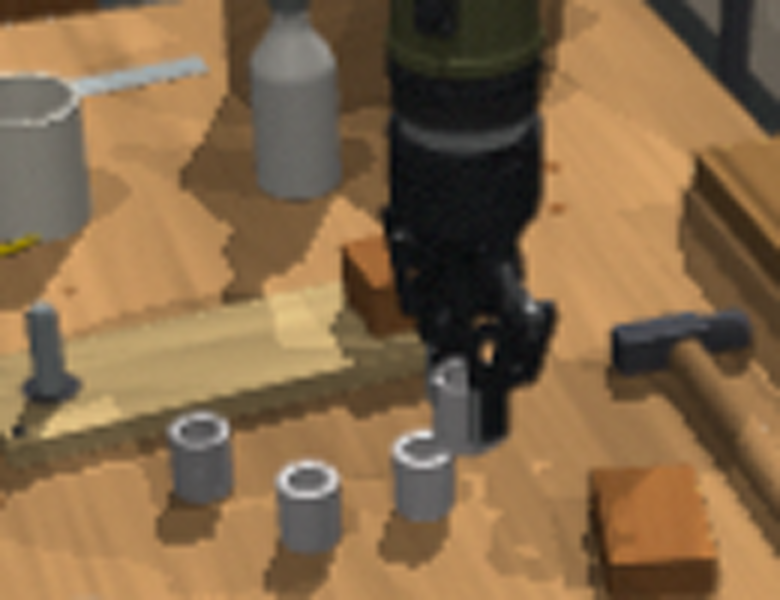

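>>> {"name": "apply_moves", "arguments": {
  "deltas": [
    [0,-0.8,-2,0,-1],
    [0,-1.4,-3.4,0,-1],
    [0,-1.4,-3.4,0,-1],
    [0,-1.4,-3.4,0,-1],
    [0,-1.4,-3.4,0,-1],
    [0,-1.4,-3.4,0,-1],
    [0,-1.4,-3.4,0,-1],
    [0,-1.4,-3.4,0,-1]
  ]
}}

```text
time_s: 5.62
ee_pos: [0.4355, 0.1484, 0.1181]
ee_rot: [[-0.018, 0.956, 0.292], [0.043, 0.293, -0.955], [-0.999, -0.004, -0.047]]
wrist_force: [0.3, -0.2, -1.3]
gripper_width: 0.0355
```

>>> {"name": "apply_moves", "arguments": {
  "deltas": [
    [0,-1.0,-2.2,0,-1],
    [0,-0.4,-1.1,0,-1],
    [0,0,0,0,-1],
    [0,0,0,0,-1],
    [0,0,0,0,-1]
  ]
}}

```text
time_s: 6.03
ee_pos: [0.4217, 0.1579, 0.1215]
ee_rot: [[-0.019, 0.95, 0.31], [0.058, 0.311, -0.949], [-0.998, 0.0, -0.061]]
wrist_force: [-0.1, 0.4, -1.3]
gripper_width: 0.0359
```

```bash
python3 -c "
from h import *
d([.4047,.2308,.115]); s=take('side','side6');crop(s,175,120,245,190,8.5,'s6');s=take('top','top6');crop(s,160,220,230,290,8.5,'t6')"
```

```text
t 6.03 pos [0.4217 0.1579 0.1215] yaw 18.12 F [-0.1  0.4 -1.3] w 0.0359 delta cm [ 1.1   0.65 -7.4 ]
```

View pics/s6.png

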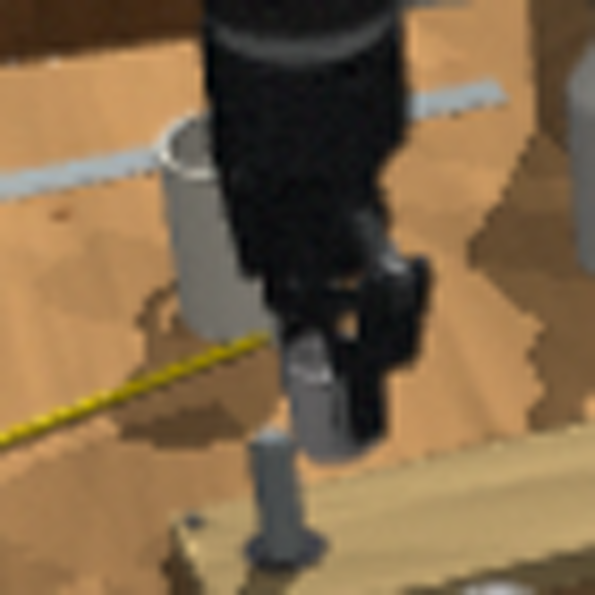

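View pics/t6.png

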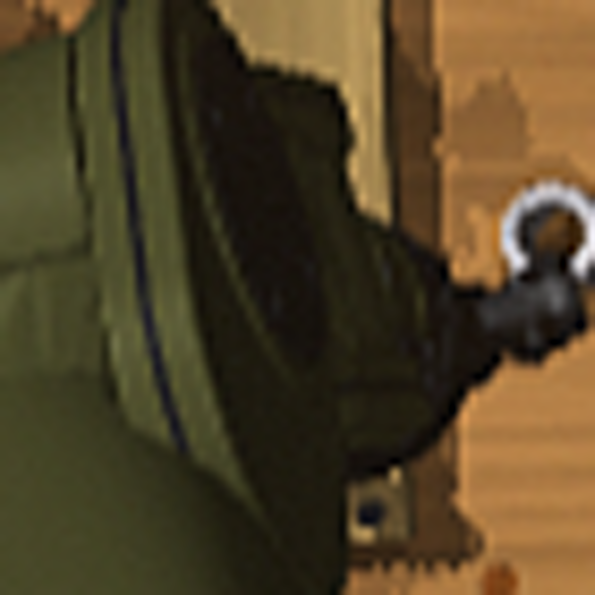

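>>> {"name": "apply_moves", "arguments": {
  "deltas": [
    [0,0,0,-0.1,-1],
    [0,0,0,-0.1,-1],
    [0,0,0,-0.1,-1],
    [0,0,0,-0.1,-1],
    [0,0,0,0,-1],
    [0,0,0,0,-1]
  ]
}}

```text
time_s: 6.63
ee_pos: [0.4211, 0.158, 0.1216]
ee_rot: [[-0.019, 0.756, 0.654], [0.058, 0.654, -0.754], [-0.998, 0.023, -0.056]]
wrist_force: [-0.2, -0.1, -1.7]
gripper_width: 0.0354
```

```bash
python3 -c "
from h import *
d([.4047,.2308,.115]); print(get_obs()['qpos'])"
```

```text
t 6.63 pos [0.4211 0.158  0.1216] yaw 40.87 F [-0.2 -0.1 -1.7] w 0.0354 delta cm [ 1.11  3.51 -6.52]
[ 0.31544694  0.21382813 -0.51026874  0.84710995  0.06116554  2.74310994]
```

>>> {"name": "apply_moves", "arguments": {
  "deltas": [
    [0,0,0,-0.12,-1],
    [0,0,0,-0.12,-1],
    [0,0,0,-0.12,-1],
    [0,0,0,-0.12,-1],
    [0,0,0,-0.12,-1],
    [0,0,0,-0.12,-1],
    [0,0,0,-0.12,-1],
    [0,0,0,-0.12,-1]
  ]
}}

```text
time_s: 7.3
ee_pos: [0.4209, 0.1581, 0.1216]
ee_rot: [[-0.019, -0.109, 0.994], [0.058, 0.992, 0.11], [-0.998, 0.06, -0.013]]
wrist_force: [-0.2, 0.5, -1.6]
gripper_width: 0.0353
```

```bash
python3 -c "
from h import *
d([.4047,.2308,.115]); print(np.round(get_obs()['qpos'],3))"
```

```text
t 7.3 pos [0.4209 0.1581 0.1216] yaw 96.24 F [-0.2  0.5 -1.6] w 0.0353 delta cm [ 1.11  7.35 -0.8 ]
[ 0.316  0.214 -0.511  0.847  0.061  1.777]
```

>>> {"name": "apply_moves", "arguments": {
  "deltas": [
    [0,0,0,-0.12,-1],
    [0,0,0,-0.12,-1],
    [0,0,0,-0.12,-1],
    [0,0,0,-0.12,-1],
    [0,0,0,-0.12,-1],
    [0,0,0,-0.12,-1],
    [0,0,0,-0.12,-1],
    [0,0,0,-0.12,-1]
  ]
}}

```text
time_s: 7.97
ee_pos: [0.4209, 0.1581, 0.1216]
ee_rot: [[-0.019, -0.877, 0.481], [0.058, 0.479, 0.876], [-0.998, 0.045, 0.042]]
wrist_force: [-0.3, 0.4, -1.4]
gripper_width: 0.0351
```

>>> {"name": "apply_moves", "arguments": {
  "deltas": [
    [0,0,0,-0.12,-1],
    [0,0,0,-0.12,-1],
    [0,0,0,-0.12,-1],
    [0,0,0,-0.12,-1],
    [0,0,0,-0.12,-1],
    [0,0,0,-0.12,-1],
    [0,0,0,-0.12,-1],
    [0,0,0,-0.12,-1]
  ]
}}

```text
time_s: 8.63
ee_pos: [0.4208, 0.1581, 0.1216]
ee_rot: [[-0.019, -0.897, -0.442], [0.058, -0.442, 0.895], [-0.998, -0.008, 0.061]]
wrist_force: [-0.5, -0.4, -2.1]
gripper_width: 0.0354
```

>>> {"name": "apply_moves", "arguments": {
  "deltas": [
    [0,0,0,-0.12,-1],
    [0,0,0,-0.12,-1],
    [0,0,0,-0.12,-1],
    [0,0,0,-0.12,-1],
    [0,0,0,-0.12,-1],
    [0,0,0,-0.12,-1],
    [0,0,0,-0.12,-1],
    [0,0,0,-0.12,-1]
  ]
}}

```text
time_s: 9.3
ee_pos: [0.4209, 0.1581, 0.1216]
ee_rot: [[-0.019, -0.152, -0.988], [0.058, -0.987, 0.151], [-0.998, -0.054, 0.028]]
wrist_force: [0.6, -0.0, -0.9]
gripper_width: 0.0354
```

>>> {"name": "apply_moves", "arguments": {
  "deltas": [
    [0,0,0,-0.12,-1],
    [0,0,0,-0.12,-1],
    [0,0,0,-0.12,-1],
    [0,0,0,-0.12,-1],
    [0,0,0,-0.12,-1],
    [0,0,0,-0.12,-1],
    [0,0,0,-0.12,-1],
    [0,0,0,-0.12,-1]
  ]
}}

```text
time_s: 9.97
ee_pos: [0.4209, 0.1581, 0.1216]
ee_rot: [[-0.019, 0.722, -0.691], [0.058, -0.689, -0.722], [-0.998, -0.054, -0.028]]
wrist_force: [-0.0, 0.5, -2.1]
gripper_width: 0.0357
```

>>> {"name": "apply_moves", "arguments": {
  "deltas": [
    [0,0,0,-0.12,-1],
    [0,0,0,-0.12,-1],
    [0,0,0,-0.12,-1],
    [0,0,0,-0.12,-1],
    [0,0,0,-0.12,-1],
    [0,0,0,-0.12,-1]
  ]
}}

```text
time_s: 10.47
ee_pos: [0.4209, 0.1581, 0.1216]
ee_rot: [[-0.019, 0.999, -0.043], [0.058, -0.042, -0.997], [-0.998, -0.022, -0.057]]
wrist_force: [-0.0, -0.0, -1.1]
gripper_width: 0.0356
```

```bash
python3 -c "
from h import *
d([.4047,.2308,.115]); print(np.round(get_obs()['qpos'],3))"
```

```text
t 10.47 pos [0.4209 0.1581 0.1216] yaw -2.43 F [-0.  -0.  -1.1] w 0.0356 delta cm [ 1.11 -1.91 -7.14]
[ 0.316  0.214 -0.511  0.847  0.061 -2.783]
```

>>> {"name": "apply_moves", "arguments": {
  "deltas": [
    [0,0,0,-0.12,-1],
    [0,0,0,-0.12,-1],
    [0,0,0,-0.12,-1],
    [0,0,1,0,-1],
    [0,0,1,0,-1],
    [0,0,1,0,-1],
    [0,0,0,0,-1],
    [0,0,0,0,-1]
  ]
}}

```text
time_s: 11.13
ee_pos: [0.425, 0.1446, 0.1198]
ee_rot: [[-0.015, 0.957, 0.288], [0.045, 0.288, -0.956], [-0.999, -0.001, -0.048]]
wrist_force: [0.3, 0.3, -0.8]
gripper_width: 0.0353
```

```bash
python3 -c "
from h import *
d([.4047,.2308,.115]); print(np.round(get_obs()['qpos'],4),np.round(get_obs()['ee_rot'],4)[:,0])"
```

```text
t 11.13 pos [0.425  0.1446 0.1198] yaw 16.77 F [ 0.3  0.3 -0.8] w 0.0353 delta cm [ 0.9   0.55 -8.8 ]
[ 0.294   0.2146 -0.5138  0.8432  0.0477 -3.1402] [-0.0147  0.0454 -0.9989]
```

>>> {"name": "apply_moves", "arguments": {
  "deltas": [
    [0,0,1.5,0,-1],
    [0,0,1.5,0,-1],
    [0,0,1.5,0,-1],
    [0,0,1.5,0,-1],
    [0,0,0,0,-1],
    [0,0,0,0,-1]
  ]
}}

```text
time_s: 11.63
ee_pos: [0.4328, 0.1184, 0.1176]
ee_rot: [[-0.006, 0.969, 0.249], [0.019, 0.249, -0.968], [-1.0, -0.001, -0.02]]
wrist_force: [0.6, 0.4, -1.3]
gripper_width: 0.0355
```

```bash
python3 -c "
from h import *
d([.4047,.2308,.115]); print(np.round(get_obs()['qpos'],4),np.round(get_obs()['ee_rot'],4)[:,0])"
```

```text
t 11.63 pos [0.4328 0.1184 0.1176] yaw 14.42 F [ 0.6  0.4 -1.3] w 0.0355 delta cm [  0.49   0.08 -11.58]
[ 0.2526  0.2167 -0.5169  0.8382  0.0201 -3.1406] [-0.0059  0.0192 -0.9998]
```

>>> {"name": "apply_moves", "arguments": {
  "deltas": [
    [0,0,1.5,0,-1],
    [0,0,1.5,0,-1],
    [0,0,1.4,0,-1],
    [0,0,0,0,-1],
    [0,0,0,0,-1]
  ]
}}

```text
time_s: 12.05
ee_pos: [0.4378, 0.099, 0.117]
ee_rot: [[-0.001, 0.976, 0.22], [-0.001, 0.22, -0.976], [-1.0, -0.001, 0.0]]
wrist_force: [0.8, 0.1, -1.8]
gripper_width: 0.0355
```

```bash
python3 -c "
from h import *
d([.4047,.2308,.115]); print(np.round(get_obs()['qpos'],4),np.round(get_obs()['ee_rot'],4)[:,0])"
```

```text
t 12.05 pos [0.4378 0.099  0.117 ] yaw 12.69 F [ 0.8  0.1 -1.8] w 0.0355 delta cm [  0.2   -0.33 -13.59]
[ 2.2260e-01  2.1750e-01 -5.1720e-01  8.3710e-01 -3.0000e-04 -3.1406e+00] [-9.e-04 -5.e-04 -1.e+00]
```

>>> {"name": "apply_moves", "arguments": {
  "deltas": [
    [0,0,0,0.12,-1],
    [0,0,0,0.12,-1],
    [0,0,0,0.12,-1],
    [0,0,0,0.12,-1],
    [0,0,0,0.12,-1],
    [0,0,0,0.12,-1],
    [0,0,0,0.12,-1],
    [0,0,0,0.12,-1]
  ]
}}

```text
time_s: 12.72
ee_pos: [0.4378, 0.0994, 0.117]
ee_rot: [[-0.001, 0.736, -0.677], [-0.0, -0.677, -0.736], [-1.0, -0.0, 0.001]]
wrist_force: [-0.0, 0.3, -2.1]
gripper_width: 0.0354
```

>>> {"name": "apply_moves", "arguments": {
  "deltas": [
    [0,0,0,0.12,-1],
    [0,0,0,0.12,-1],
    [0,0,0,0,-1],
    [0,0,0,0,-1]
  ]
}}

```text
time_s: 13.05
ee_pos: [0.4377, 0.0994, 0.117]
ee_rot: [[-0.001, 0.562, -0.827], [-0.001, -0.827, -0.562], [-1.0, -0.0, 0.001]]
wrist_force: [-1.5, 0.3, -1.6]
gripper_width: 0.0354
```

```bash
python3 -c "
from h import *
d([.4047,.2308,.115]); print(np.round(get_obs()['qpos'],4),np.round(get_obs()['ee_rot'],4)[:,0])"
```

```text
t 13.05 pos [0.4377 0.0994 0.117 ] yaw -55.84 F [-1.5  0.3 -1.6] w 0.0354 delta cm [  0.2  -12.73  -4.65]
[ 2.2340e-01  2.1750e-01 -5.1720e-01  8.3710e-01 -3.0000e-04 -1.9436e+00] [-9.e-04 -5.e-04 -1.e+00]
```

>>> {"name": "apply_moves", "arguments": {
  "deltas": [
    [0,-1.7,-0.6,0,-1],
    [0,-3,-1.1,0,-1],
    [0,-3,-1.1,0,-1],
    [0,-3,-1.1,0,-1],
    [0,-1.9,-0.75,0,-1],
    [0,0,0,0,-1],
    [0,0,0,0,-1]
  ]
}}

```text
time_s: 13.63
ee_pos: [0.4057, 0.2306, 0.1169]
ee_rot: [[-0.001, 0.563, -0.827], [-0.001, -0.827, -0.563], [-1.0, 0.0, 0.001]]
wrist_force: [-0.6, -0.2, -1.6]
gripper_width: 0.0353
```

```bash
python3 -c "
from h import *
d([.4046,.230,.115]); s=take('side','side7');crop(s,175,120,245,190,8.5,'s7');s=take('top','top7');crop(s,160,220,230,290,8.5,'t7')"
```

```text
t 13.63 pos [0.4057 0.2306 0.1169] yaw -55.76 F [-0.6 -0.2 -1.6] w 0.0353 delta cm [ 0.19 -0.02  0.12]
```

View pics/s7.png

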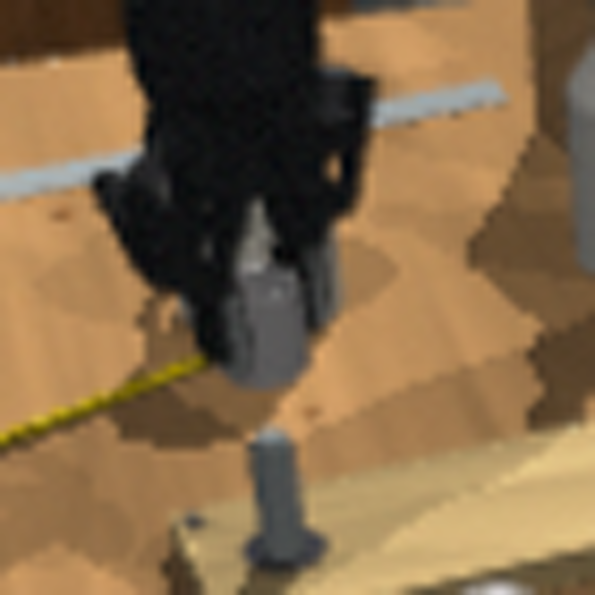

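View pics/t7.png

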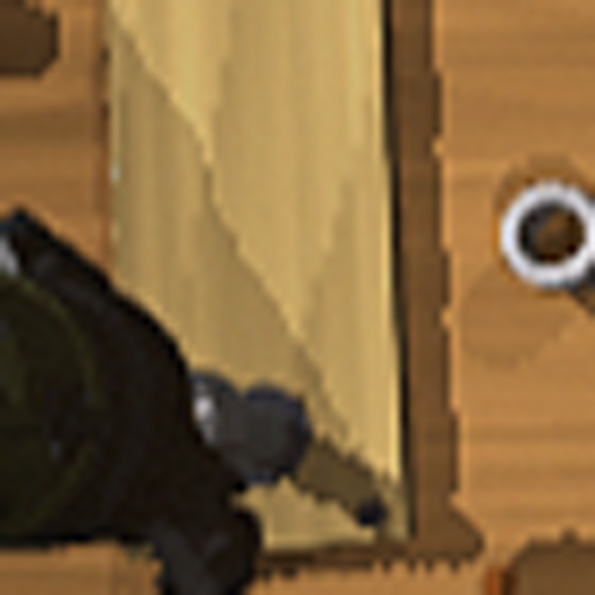

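```bash
python3 -c "
from h import *
s=load('side7');o=get_obs();p=np.array(o['ee_pos'])
im=s['frame'].copy()
f=14;u0,v0=185,140
c=cv2.resize(im[140:182,185:235],None,fx=f,fy=f,interpolation=cv2.INTER_CUBIC)
def draw(cx,cy,z,r,col):
  a=np.linspace(0,2*np.pi,60);q=np.c_[cx+r*np.cos(a),cy+r*np.sin(a),0*a+z]
  P=((proj(s,q)-[u0,v0]+.5)*f).astype(np.int32); cv2.polylines(c,[P],True,col,1)
for z in(.1076,.1476): draw(.4056,.2284,z,.018,(0,255,0))
draw(.4056,.2284,.071,.010,(0,255,0));draw(.4056,.2284,.03,.010,(0,255,0));draw(.4056,.2284,.018,.018,(255,0,0))
draw(.4043,.2304,.018,.018,(0,0,255));
cv2.imwrite('pics/o7.png',c)
"
```

```text
(no output)
```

View pics/o7.png

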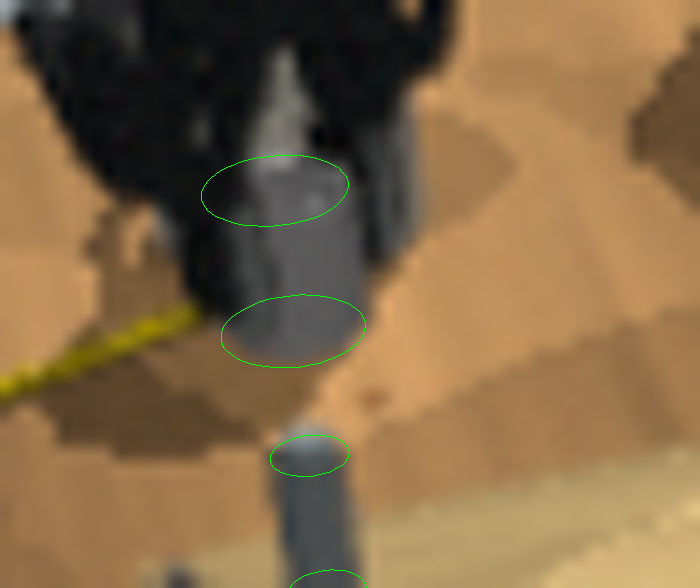

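```bash
python3 -c "
from h import *
from scipy.optimize import least_squares
def fit(P,r):
  f=lambda c:np.hypot(P[:,0]-c[0],P[:,1]-c[1])-r
  m=P.mean(0); s=least_squares(f,[m[0],m[1]+r],loss='soft_l1',f_scale=.001); return s.x.round(4),len(P),np.std(s.fun).round(4)
s=load('side7');W=cloud(s)
# sleeve region px
P=[]
for v in range(152,164):
  for u in range(203,211): P.append(W[v,u])
P=np.array(P);P=P[(P[:,2]>.10)&(P[:,2]<.15)]
print(P.min(0),P.max(0)); print('sleeve',fit(P,.018))
for t in('side0','side7'):
  W2=cloud(load(t)).reshape(-1,3);Q=W2[(abs(W2[:,0]-.405)<.02)&(abs(W2[:,1]-.228)<.02)&(W2[:,2]>.028)&(W2[:,2]<.068)]
  print('spig',fit(Q,.010))
# side0 sleeves A
W2=cloud(load('side0')).reshape(-1,3);Q=W2[(abs(W2[:,0]-.587)<.025)&(abs(W2[:,1]+.028)<.025)&(W2[:,2]>.006)&(W2[:,2]<.036)]
print('A',fit(Q,.018))
"
```

```text
[0.39513524 0.20458241 0.111421  ] [0.42664099 0.24877147 0.14909702]
sleeve (array([0.4046, 0.2281]), 93, np.float64(0.0035))
spig (array([0.4051, 0.23  ]), 49, np.float64(0.0019))
spig (array([0.4057, 0.2299]), 52, np.float64(0.0024))
A (array([ 0.5883, -0.027 ]), 99, np.float64(0.0026))
```

>>> {"name": "apply_moves", "arguments": {
  "deltas": [
    [0.3,0,0.1,0,-1],
    [1,0,0,0,-1],
    [1,0,0,0,-1],
    [0.2,0,0,0,-1],
    [0,0,0,0,-1],
    [0,0,0,0,-1]
  ]
}}

```text
time_s: 14.23
ee_pos: [0.4051, 0.2285, 0.0921]
ee_rot: [[-0.001, 0.558, -0.83], [-0.001, -0.83, -0.558], [-1.0, 0.0, 0.001]]
wrist_force: [0.4, 0.2, -1.7]
gripper_width: 0.0355
```

```bash
python3 -c "
from h import *
d([.4046,.230,.0273]);s=take('side','side8');o=get_obs();p=np.array(o['ee_pos'])
f=14;u0,v0=185,140
c=cv2.resize(s['frame'][140:195,185:235],None,fx=10,fy=10,interpolation=cv2.INTER_CUBIC)
cv2.imwrite('pics/o8.png',c)
t=take('top','top8');crop(t,160,240,220,290,12,'t8')
"
```

```text
t 14.23 pos [0.4051 0.2285 0.0921] yaw -56.07 F [ 0.4  0.2 -1.7] w 0.0355 delta cm [ 6.48 -0.15 -0.05]
```

View pics/o8.png

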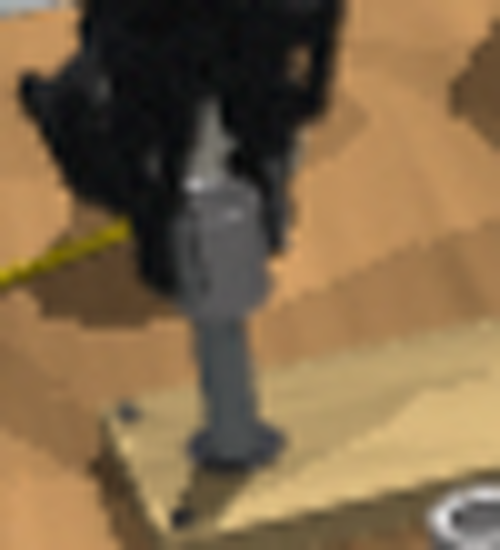

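View pics/t8.png

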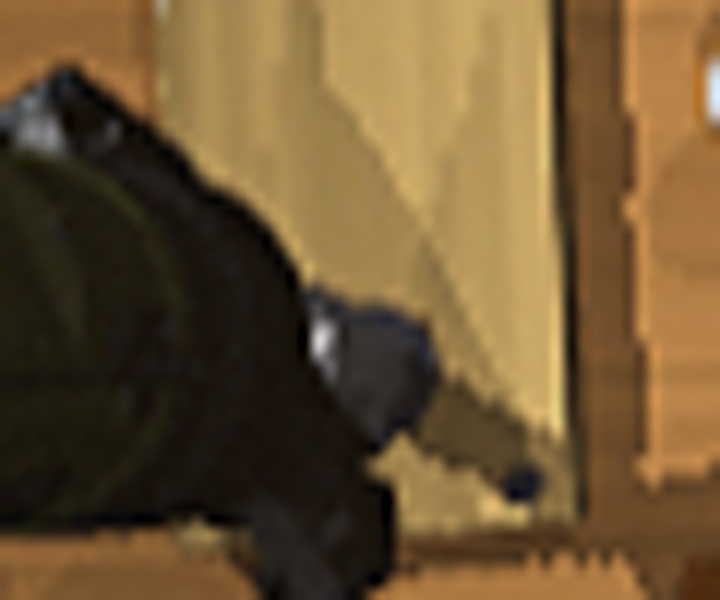

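>>> {"name": "apply_moves", "arguments": {
  "deltas": [
    [0,-0.1,0,0,-1],
    [0,0,0,0,-1],
    [0.5,0,0,0,-1],
    [0.5,0,0,0,-1],
    [0,0,0,0,-1],
    [0,0,0,0,-1]
  ]
}}

```text
time_s: 14.83
ee_pos: [0.4039, 0.2297, 0.0814]
ee_rot: [[-0.002, 0.559, -0.829], [-0.001, -0.829, -0.559], [-1.0, -0.0, 0.003]]
wrist_force: [0.2, -0.5, -1.7]
gripper_width: 0.0355
```

```bash
python3 -c "
from h import *
d([.4046,.230,.0273]);print(get_obs()['moment'].round(2) if hasattr(get_obs()['moment'],'round') else get_obs()['moment'])
"
```

```text
t 14.83 pos [0.4039 0.2297 0.0814] yaw -56.02 F [ 0.2 -0.5 -1.7] w 0.0355 delta cm [ 5.41  0.01 -0.09]
[-0.01 -0.03  0.  ]
```

>>> {"name": "apply_moves", "arguments": {
  "deltas": [
    [0.4,0,0,0,-1],
    [0.4,0,0,0,-1],
    [0,0,0,0,-1],
    [0,0,0,0,-1]
  ]
}}

```text
time_s: 15.17
ee_pos: [0.4041, 0.2298, 0.0736]
ee_rot: [[-0.002, 0.559, -0.829], [-0.001, -0.829, -0.559], [-1.0, -0.0, 0.002]]
wrist_force: [-0.1, -0.1, -2.6]
gripper_width: 0.0352
```

```bash
python3 -c "
from h import *
d([.4046,.230,.0273]);print(np.round(get_obs()['moment'],2)); s=take('side','side9');crop(s,175,140,235,195,10,'o9')
"
```

```text
t 15.17 pos [0.4041 0.2298 0.0736] yaw -56.02 F [-0.1 -0.1 -2.6] w 0.0352 delta cm [ 4.63  0.01 -0.06]
[-0.01  0.08  0.02]
```

View pics/o9.png

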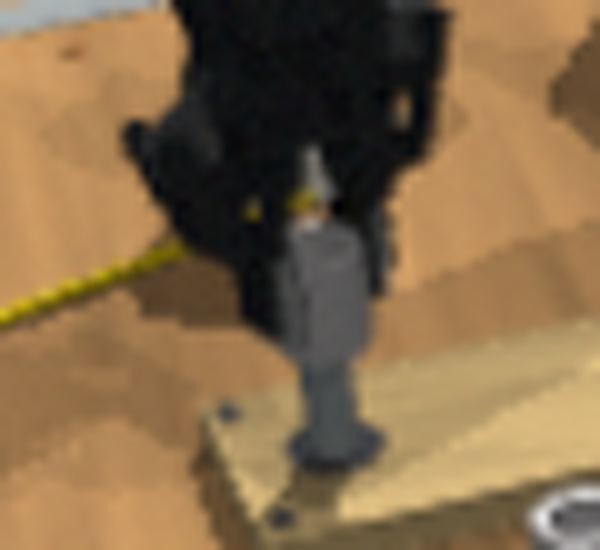

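>>> {"name": "apply_moves", "arguments": {
  "deltas": [
    [0.7,0,0,0,-1],
    [0.8,0,0,0,-1],
    [0.8,0,0,0,-1],
    [0.8,0,0,0,-1],
    [0.8,0,0,0,-1],
    [0,0,0,0,-1],
    [0,0,0,0,-1]
  ]
}}

```text
time_s: 15.8
ee_pos: [0.4039, 0.2296, 0.0341]
ee_rot: [[-0.002, 0.559, -0.829], [-0.002, -0.829, -0.559], [-1.0, -0.0, 0.003]]
wrist_force: [-1.2, 1.5, -2.5]
gripper_width: 0.035
```

>>> {"name": "apply_moves", "arguments": {
  "deltas": [
    [0.3,0,0,0,-1],
    [0.3,0,0,0,-1],
    [0,0,0,0,-1],
    [0,0,0,0,-1]
  ]
}}

```text
time_s: 16.13
ee_pos: [0.4043, 0.23, 0.0289]
ee_rot: [[-0.001, 0.559, -0.829], [-0.0, -0.829, -0.559], [-1.0, -0.0, 0.001]]
wrist_force: [-0.1, 2.7, -2.8]
gripper_width: 0.0355
```

```bash
python3 -c "
from h import *
d([.4046,.230,.0273]);print(np.round(get_obs()['moment'],2)); s=take('side','side10');crop(s,175,140,235,195,10,'o10')
"
```

```text
t 16.13 pos [0.4043 0.23   0.0289] yaw -56.02 F [-0.1  2.7 -2.8] w 0.0355 delta cm [ 0.16  0.02 -0.02]
[ 0.35  0.36 -0.  ]
```

View pics/o10.png

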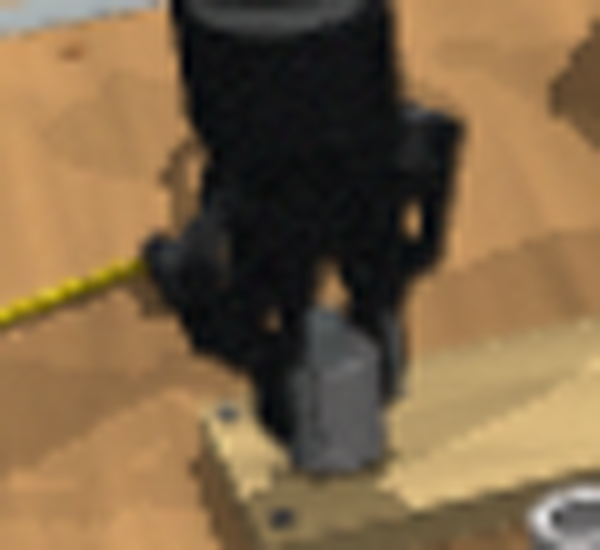

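>>> {"name": "apply_moves", "arguments": {
  "deltas": [
    [0.15,0,0,0,-1],
    [0.15,0,0,0,-1],
    [0,0,0,0,-1],
    [0,0,0,0,-1]
  ]
}}

```text
time_s: 16.52
ee_pos: [0.4045, 0.2302, 0.0272]
ee_rot: [[-0.0, 0.559, -0.829], [0.0, -0.829, -0.559], [-1.0, -0.0, 0.0]]
wrist_force: [-5.1, 0.8, 11.1]
gripper_width: 0.0353
```

```bash
python3 -c "
from h import *
d([.4046,.230,.0273]);print(np.round(get_obs()['moment'],2))
"
```

```text
t 16.52 pos [0.4045 0.2302 0.0272] yaw -56.01 F [-5.1  0.8 11.1] w 0.0353 delta cm [-0.01  0.02  0.  ]
[0.09 0.98 0.05]
```

>>> {"name": "apply_moves", "arguments": {
  "deltas": [
    [0.1,0,0,0,-1],
    [0,0,0,0,-1],
    [0,0,0,0,1],
    [0,0,0,0,1],
    [0,0,0,0,1],
    [0,0,0,0,1],
    [0,0,0,0,1],
    [0,0,0,0,1]
  ]
}}

```text
time_s: 17.18
ee_pos: [0.4046, 0.2298, 0.0248]
ee_rot: [[-0.001, 0.559, -0.829], [-0.001, -0.829, -0.559], [-1.0, 0.0, 0.001]]
wrist_force: [-0.0, -0.9, 0.5]
gripper_width: 0.0853
```

```bash
python3 -c "
from h import *
d([.4046,.230,.20])
s=take('side','side11');crop(s,175,120,245,195,8,'o11')"
```

```text
t 17.18 pos [0.4046 0.2298 0.0248] yaw -56.03 F [-0.  -0.9  0.5] w 0.0853 delta cm [-1.752e+01 -1.000e-02  1.000e-02]
```

View pics/o11.png

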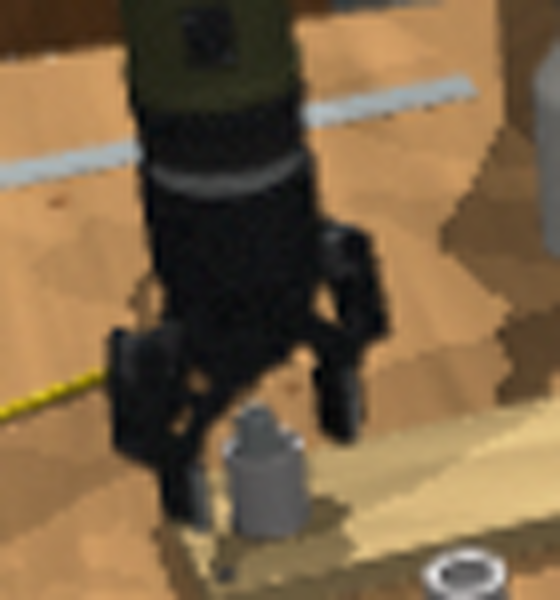

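>>> {"name": "apply_moves", "arguments": {
  "deltas": [
    [-1,0,0,0,1],
    [-2,0,0,0,1],
    [-3,0,0,0,1],
    [-3.5,0,0,0,1],
    [-3.5,0,0,0,1],
    [-3,0,0,0,1],
    [-1.5,0,0,0,1],
    [0,0,0,0,1]
  ]
}}

```text
time_s: 17.9
ee_pos: [0.4071, 0.2314, 0.2039]
ee_rot: [[0.006, 0.559, -0.829], [0.003, -0.829, -0.559], [-1.0, 0.001, -0.007]]
wrist_force: [0.8, 0.9, 0.6]
gripper_width: 0.0852
```

```bash
python3 -c "
from h import *
d([.5835,-.242,.20])
s=take('side','side12');crop(s,175,120,245,195,8,'o12')"
```

```text
t 17.9 pos [0.4071 0.2314 0.2039] yaw -56.02 F [0.8 0.9 0.6] w 0.0852 delta cm [ 0.35 49.11 11.83]
```

View pics/o12.png

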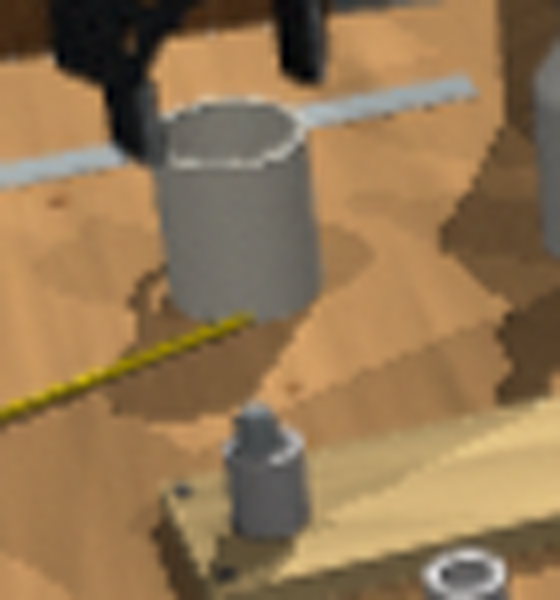

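Sleeve home (crop ~(268,490)), with the spigot showing 18 mm or so above it. Next, the lever.

>>> {"name": "apply_moves", "arguments": {
  "deltas": [
    [0,1.5,0.4,0,1],
    [0,3.4,0.8,0,1],
    [0,3.4,0.8,0,1],
    [0,3.4,0.8,0,1],
    [0,3.4,0.8,0,1],
    [0,3.4,0.8,0,1],
    [0,3.4,0.8,0,1],
    [0,3.4,0.8,0,1]
  ]
}}

```text
time_s: 18.62
ee_pos: [0.4953, -0.015, 0.1981]
ee_rot: [[-0.004, 0.559, -0.829], [-0.001, -0.829, -0.559], [-1.0, -0.002, 0.004]]
wrist_force: [1.2, -0.1, 0.3]
gripper_width: 0.0851
```

>>> {"name": "apply_moves", "arguments": {
  "deltas": [
    [0,3.4,0.8,0,1],
    [0,3.4,0.8,0,1],
    [0,3.4,0.8,0,1],
    [0,3.4,0.8,0,1],
    [0,3.4,0.8,0,1],
    [0,3.4,0.8,0,1],
    [0,2.4,0.7,0,1],
    [0,1,0.5,0,1]
  ]
}}

```text
time_s: 19.28
ee_pos: [0.5797, -0.2473, 0.1973]
ee_rot: [[-0.003, 0.557, -0.831], [-0.001, -0.831, -0.557], [-1.0, -0.001, 0.003]]
wrist_force: [-0.0, -0.3, -0.0]
gripper_width: 0.0855
```

>>> {"name": "apply_moves", "arguments": {
  "deltas": [
    [0,0,0,0.12,1],
    [0,0,0,0.12,1],
    [0,0,0,0.12,1],
    [0,0,0,0.12,1],
    [0,0,0,0.12,1],
    [0,0,0,0.12,1],
    [0,0,0,0.12,1],
    [0,0,0,0.12,1]
  ]
}}

```text
time_s: 19.95
ee_pos: [0.5783, -0.2431, 0.1984]
ee_rot: [[-0.004, -0.364, -0.932], [0.001, -0.932, 0.364], [-1.0, 0.001, 0.004]]
wrist_force: [-0.4, 0.1, 0.1]
gripper_width: 0.0852
```

```bash
python3 -c "
from h import *
d([.5835,-.242,.20]);print(np.round(get_obs()['qpos'],3),np.round(get_obs()['ee_rot'],4)[:,0])"
```

```text
t 19.95 pos [ 0.5783 -0.2431  0.1984] yaw -111.33 F [-0.4  0.1  0.1] w 0.0852 delta cm [-0.16 -0.29 -0.44]
[-3.980e-01  4.540e-01  7.000e-02  1.191e+00 -1.000e-03 -1.596e+00] [-4.e-03  9.e-04 -1.e+00]
```

>>> {"name": "apply_moves", "arguments": {
  "deltas": [
    [0,0,0,0.12,1],
    [0,0,0,0.12,1],
    [0,0,0,0.12,1],
    [0,0,0,0.12,1],
    [0,0,0,0.12,1],
    [0,0,0,0.12,1],
    [0,0,0,0.12,1],
    [0,0,0,0.12,1]
  ]
}}

```text
time_s: 20.62
ee_pos: [0.5783, -0.243, 0.1984]
ee_rot: [[-0.004, -0.972, -0.236], [0.001, -0.236, 0.972], [-1.0, 0.004, 0.002]]
wrist_force: [-1.2, -0.1, 0.3]
gripper_width: 0.0855
```

```bash
python3 -c "
from h import *
d([.5835,-.242,.20])
# overlay lever model on initial images, params
def model(s,ex,ey,yaw,u0,v0,u1,v1,f,tag):
  c=cv2.resize(s['frame'][v0:v1,u0:u1],None,fx=f,fy=f,interpolation=cv2.INTER_CUBIC)
  cc,ss=np.cos(yaw),np.sin(yaw)
  def P(L,z):
    L=np.array(L);q=np.c_[ex+cc*L[:,0]-ss*L[:,1],ey+ss*L[:,0]+cc*L[:,1],np.full(len(L),z)]
    cv2.polylines(c,[((proj(s,q)-[u0,v0]+.5)*f).astype(np.int32)],True,(0,255,0),1)
  P([(.205,-.025),(.245,-.025),(.245,.025),(.205,.025)],.044)
  P([(.02,-.014),(.205,-.014),(.205,.014),(.02,.014)],.034)
  a=np.linspace(0,6.28,50);P(np.c_[.022*np.cos(a),.022*np.sin(a)],.034)
  cv2.imwrite(f'pics/{tag}.png',c)
y=np.radians(13.5)
model(load('top0'),.4259,-.2765,y,320,170,390,280,5.4,'m_t')
model(load('side0'),.4285,-.2793,y,235,230,340,300,7.5,'m_s')
"
```

```text
t 20.62 pos [ 0.5783 -0.243   0.1984] yaw -166.33 F [-1.2 -0.1  0.3] w 0.0855 delta cm [-0.16 -0.53 -0.02]
```

View pics/m_t.png

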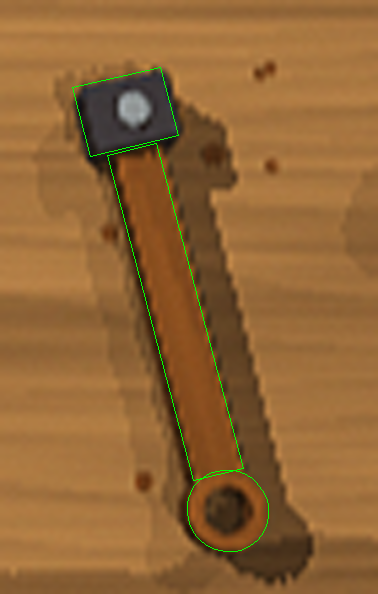

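View pics/m_s.png

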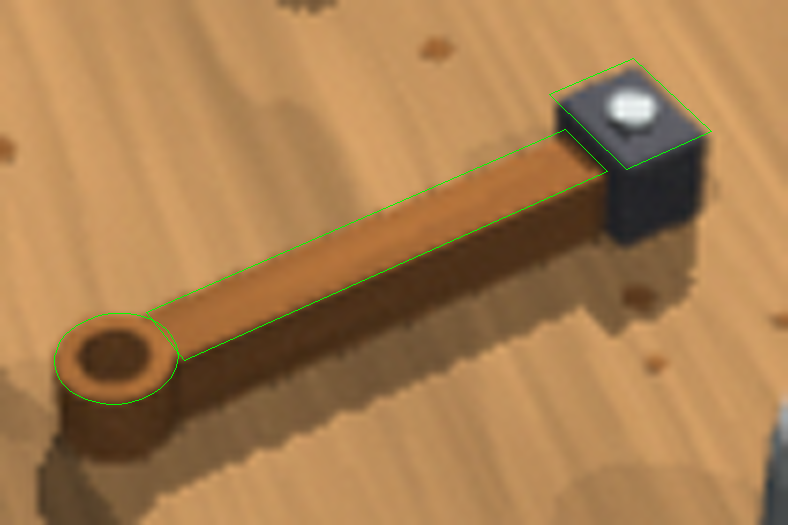

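>>> {"name": "apply_moves", "arguments": {
  "deltas": [
    [1.5,-0.3,0,0,1],
    [3,-0.2,0,0,1],
    [3.5,0,0,0,1],
    [3,0,0,0,1],
    [2,0,0,0,1],
    [1,0,0,0,1],
    [0,0,0,0,1],
    [0,0,0,0,1]
  ]
}}

```text
time_s: 21.28
ee_pos: [0.5837, -0.2425, 0.0597]
ee_rot: [[-0.002, -0.97, -0.242], [0.0, -0.242, 0.97], [-1.0, 0.002, 0.001]]
wrist_force: [0.1, -0.2, 0.6]
gripper_width: 0.0855
```

```bash
python3 -c "
from h import *
d([.583,-.2416,.004]);s=take('side','side13');crop(s,225,210,345,300,6.5,'o13')"
```

```text
t 21.28 pos [ 0.5837 -0.2425  0.0597] yaw -166.01 F [ 0.1 -0.2  0.6] w 0.0855 delta cm [5.57 0.03 0.1 ]
```

View pics/o13.png

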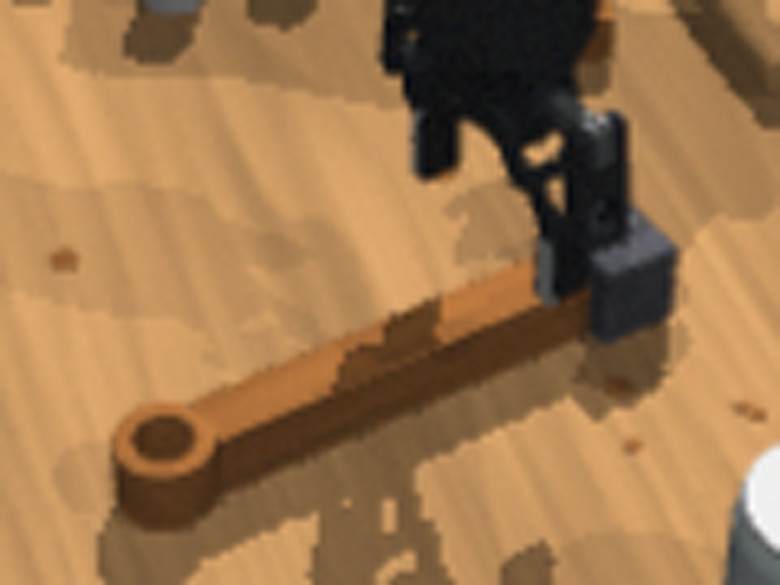

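>>> {"name": "apply_moves", "arguments": {
  "deltas": [
    [1,0,0.1,0.015,1],
    [2,0,0,0,1],
    [1.5,0,0,0,1],
    [0.8,0,0,0,1],
    [0.2,0,0,0,1],
    [0,0,0,0,1]
  ]
}}

```text
time_s: 21.83
ee_pos: [0.584, -0.2422, 0.0051]
ee_rot: [[-0.001, -0.974, -0.227], [-0.001, -0.227, 0.974], [-1.0, 0.001, -0.0]]
wrist_force: [0.7, -0.0, 0.5]
gripper_width: 0.0857
```

```bash
python3 -c "
from h import *
d([.583,-.2416,.004]);s=take('side','side14');crop(s,225,210,345,300,6.5,'o14')"
```

```text
t 21.83 pos [ 0.584  -0.2422  0.0051] yaw -166.91 F [ 0.7 -0.   0.5] w 0.0857 delta cm [0.11 0.08 0.08]
```

View pics/o14.png

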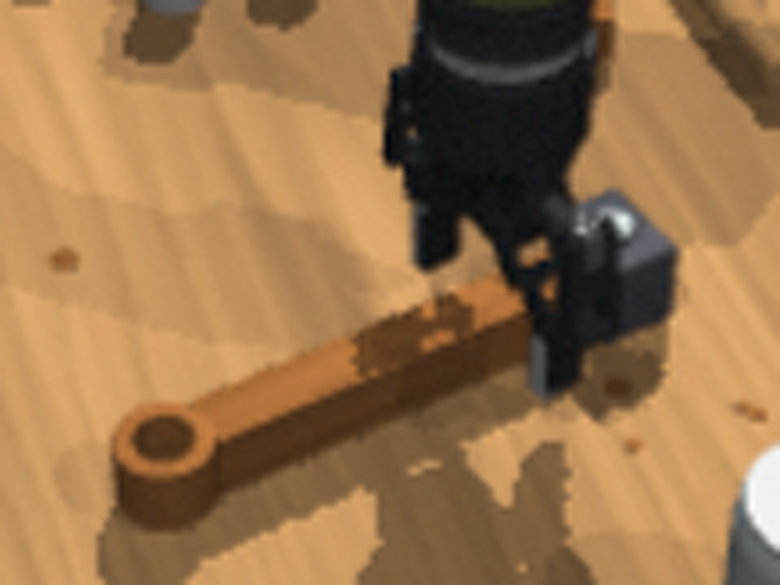

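>>> {"name": "apply_moves", "arguments": {
  "deltas": [
    [0.1,0.1,0,0,1],
    [0,0,0,0,-1],
    [0,0,0,0,-1],
    [0,0,0,0,-1],
    [0,0,0,0,-1],
    [0,0,0,0,-1],
    [0,0,0,0,-1],
    [0,0,0,0,-1]
  ],
  "newtons": 80
}}

```text
time_s: 22.55
ee_pos: [0.5833, -0.2423, 0.0046]
ee_rot: [[-0.0, -0.974, -0.227], [-0.001, -0.227, 0.974], [-1.0, 0.0, -0.001]]
wrist_force: [-0.8, 1.1, 4.6]
gripper_width: 0.0266
```

```bash
python3 -c "
from h import *
d([.583,-.2416,.004]);print(np.round(get_obs()['moment'],2))"
```

```text
t 22.55 pos [ 0.5833 -0.2423  0.0046] yaw -166.89 F [-0.8  1.1  4.6] w 0.0266 delta cm [0.06 0.02 0.08]
[ 0.25  0.07 -0.11]
```

>>> {"name": "apply_moves", "arguments": {
  "deltas": [
    [0,0,0,0,-1],
    [-0.5,0,0,0,-1],
    [-1,0,0,0,-1],
    [-1,0,0,0,-1],
    [-0.5,0,0,0,-1],
    [0,0,0,0,-1],
    [0,0,0,0,-1]
  ]
}}

```text
time_s: 23.13
ee_pos: [0.5834, -0.2426, 0.0347]
ee_rot: [[0.0, -0.974, -0.227], [-0.001, -0.227, 0.974], [-1.0, 0.0, -0.001]]
wrist_force: [0.3, 0.1, -6.5]
gripper_width: 0.0265
```

```bash
python3 -c "
from h import *
d([.583,-.2416,.135]);print(np.round(get_obs()['moment'],2));s=take('side','side15');crop(s,225,200,345,290,6.5,'o15')
o=get_obs();print(np.array(o['ee_rot']).T@np.array(o['moment']))"
```

```text
t 23.13 pos [ 0.5834 -0.2426  0.0347] yaw -166.89 F [ 0.3  0.1 -6.5] w 0.0265 delta cm [-10.03   0.02   0.09]
[ 0.01 -0.04  0.01]
[-0.02452078  0.03775443 -0.01275465]
```

View pics/o15.png

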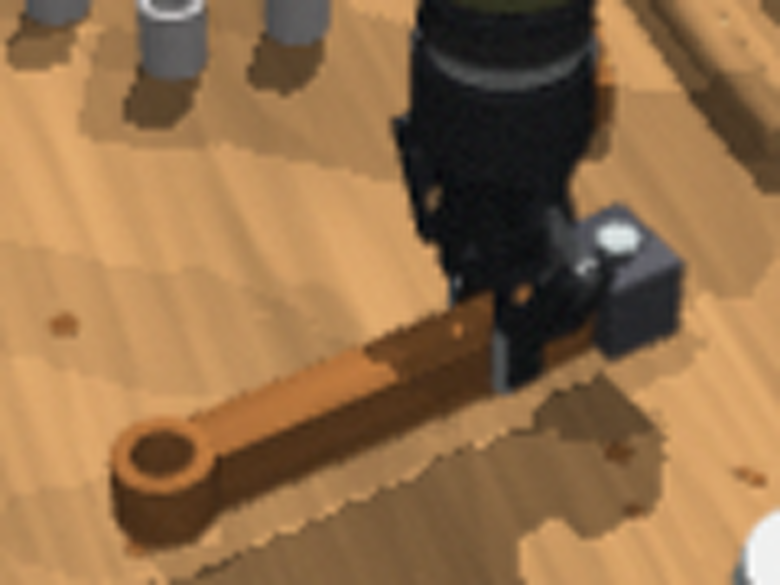

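>>> {"name": "apply_moves", "arguments": {
  "deltas": [
    [-1,0,0,0,-1],
    [-2,0,0,0,-1],
    [-2.5,0,0,0,-1],
    [-2.5,0,0,0,-1],
    [-2,0,0,0,-1],
    [-0.8,0,0,0.07,-1],
    [0,0,0,0.07,-1],
    [0,0,0,0,-1]
  ]
}}

```text
time_s: 23.85
ee_pos: [0.5835, -0.2425, 0.1435]
ee_rot: [[0.001, -0.996, -0.088], [-0.001, -0.088, 0.996], [-1.0, -0.001, -0.001]]
wrist_force: [-1.1, -0.1, -7.3]
gripper_width: 0.0265
```

```bash
python3 -c "
from h import *
d([.5636,.2452,.14])"
```

```text
t 23.85 pos [ 0.5835 -0.2425  0.1435] yaw -174.98 F [-1.1 -0.1 -7.3] w 0.0265 delta cm [ 0.28 -2.29 48.75]
```

>>> {"name": "apply_moves", "arguments": {
  "deltas": [
    [0,0,1,0,-1],
    [0,-0.1,2,0,-1],
    [0,-0.2,3,0,-1],
    [0,-0.2,3,0,-1],
    [0,-0.2,3,0,-1],
    [0,-0.2,3,0,-1],
    [0,-0.2,3,0,-1],
    [0,-0.2,3,0,-1]
  ]
}}

```text
time_s: 24.52
ee_pos: [0.5759, -0.0298, 0.1413]
ee_rot: [[-0.003, -0.996, -0.091], [-0.0, -0.091, 0.996], [-1.0, 0.003, 0.0]]
wrist_force: [-0.1, 0.9, -5.1]
gripper_width: 0.0267
```

>>> {"name": "apply_moves", "arguments": {
  "deltas": [
    [0,-0.2,3,0,-1],
    [0,-0.2,3,0,-1],
    [0,-0.2,3,0,-1],
    [0,-0.2,3,0,-1],
    [0,-0.2,3,0,-1],
    [0,-0.2,3,0,-1],
    [0,0,3,0,-1],
    [0,0,2.5,0,-1]
  ]
}}

```text
time_s: 25.18
ee_pos: [0.5668, 0.2057, 0.141]
ee_rot: [[-0.003, -0.996, -0.092], [-0.0, -0.092, 0.996], [-1.0, 0.003, 0.0]]
wrist_force: [-0.0, -0.1, -5.8]
gripper_width: 0.0271
```

>>> {"name": "apply_moves", "arguments": {
  "deltas": [
    [0,0,1.5,0,-1],
    [0,0,1,0,-1],
    [0,0,0.4,0,-1],
    [0,0,0,0,-1],
    [0,0,0,0,-1],
    [0,0,0,0,-1]
  ]
}}

```text
time_s: 25.68
ee_pos: [0.5659, 0.2306, 0.1417]
ee_rot: [[-0.001, -0.996, -0.087], [-0.002, -0.087, 0.996], [-1.0, 0.001, -0.001]]
wrist_force: [0.3, 0.4, -6.3]
gripper_width: 0.027
```

```bash
python3 -c "
from h import *
d([.5636,.2452,.1315]);print(np.round(get_obs()['qpos'],3));s=take('side','side16');crop(s,160,80,320,200,5,'o16');s=take('top','top16');crop(s,120,160,260,300,4.2,'t16')"
```

```text
t 25.68 pos [0.5659 0.2306 0.1417] yaw -174.99 F [ 0.3  0.4 -6.3] w 0.027 delta cm [1.02 0.1  1.47]
[ 3.870e-01  4.550e-01 -8.100e-02  1.037e+00 -1.000e-03  3.000e-01]
```

View pics/o16.png

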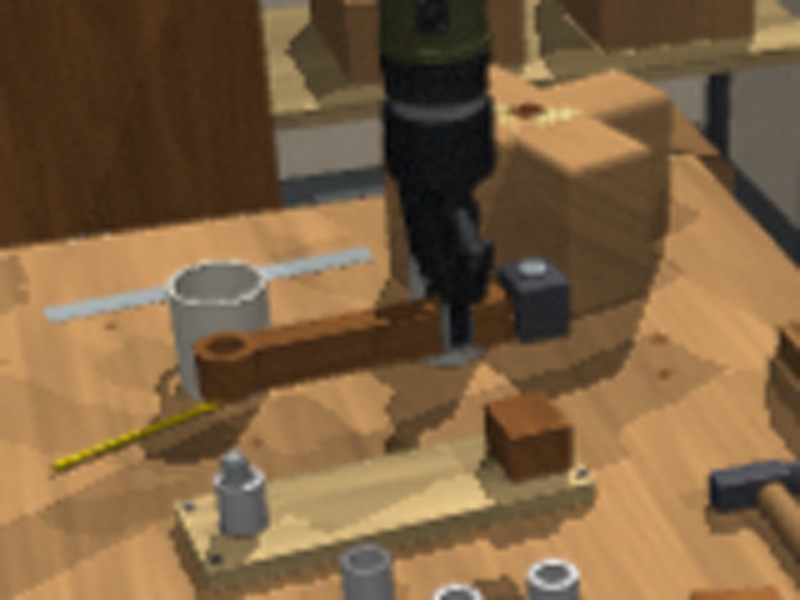

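View pics/t16.png

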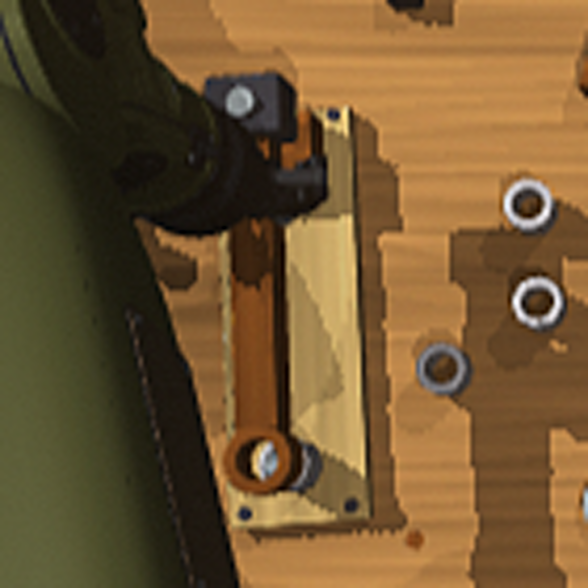

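>>> {"name": "apply_moves", "arguments": {
  "deltas": [
    [0,0,0.5,0,-1],
    [0.3,0.1,0.6,0,-1],
    [0.4,0,0.3,0,-1],
    [0.2,0,0,0,-1],
    [0,0,0,0,-1],
    [0,0,0,0,-1],
    [0,0,0,0,-1]
  ]
}}

```text
time_s: 26.37
ee_pos: [0.5637, 0.2458, 0.1327]
ee_rot: [[-0.001, -0.996, -0.089], [-0.001, -0.089, 0.996], [-1.0, 0.001, -0.001]]
wrist_force: [0.1, 0.5, -6.0]
gripper_width: 0.027
```

```bash
cat > ov.py <<'E'
from h import *
import sys
tag=sys.argv[1]
d([.5636,.2452,.1315])
o=get_obs();p=np.array(o['ee_pos']);R=np.array(o['ee_rot'])
s=take('side','side'+tag);t=take('top','top'+tag)
W=cloud(t).reshape(-1,3); V=cloud(s).reshape(-1,3)
for n,P in(('top',W),('side',V)):
    e=P[(abs(P[:,0]-.404)<.035)&(abs(P[:,1]-.23)<.035)&(P[:,2]>.15)&(P[:,2]<.175)]
    a=P[(P[:,0]>.44)&(P[:,0]<.52)&(abs(P[:,1]-.235)<.035)&(P[:,2]>.15)&(P[:,2]<.18)]
    h=P[(P[:,0]>.59)&(P[:,0]<.67)&(abs(P[:,1]-.25)<.04)&(P[:,2]>.16)&(P[:,2]<.19)]
    print(n,'eye top z',np.median(e[:,2]).round(4),e.mean(0).round(4),((e.min(0)+e.max(0))/2).round(4),'arm z',np.median(a[:,2]).round(4),'head z',np.median(h[:,2]).round(4),((h.min(0)+h.max(0))/2).round(4),np.polyfit(a[:,0],a[:,2],1).round(3))
def ov(s,u0,v0,u1,v1,f,tag,b):
    c=cv2.resize(s['frame'][v0:v1,u0:u1],None,fx=f,fy=f,interpolation=cv2.INTER_CUBIC)
    L=np.radians(5.2);x=np.array([np.cos(L),np.sin(L)]);y=np.array([-x[1],x[0]])
    tip=np.array([.4043,.2304])+b
    def P(loc,z,col):
        loc=np.array(loc);q=np.c_[tip+loc[:,:1]*x+loc[:,1:]*y,np.full(len(loc),z)]
        cv2.polylines(c,[((proj(s,q)-[u0,v0]+.5)*f).astype(np.int32)],True,col,1)
    a=np.linspace(0,6.28,50);C=np.c_[np.cos(a),np.sin(a)]
    P(C*.022,.160,(0,255,0));P(C*.013,.160,(0,255,0));P(C*.01,.071,(255,255,0))
    P([(.205,-.025),(.245,-.025),(.245,.025),(.205,.025)],.170,(0,255,0))
    P([(.2,-.03),(.25,-.03),(.25,.03),(.2,.03)],.058,(255,255,0))
    P([(-.04,-.05),(.26,-.05),(.26,.05),(-.04,.05)],.018,(255,255,0))
    cv2.imwrite(f'pics/{tag}.png',c)
ov(s,170,80,310,200,5.6,'ovs'+tag,np.array([.0013,-.0018]))
ov(t,140,165,230,295,4.6,'ovt'+tag,np.array([-.0013,.0018]))
E
python3 ov.py 17
```

```text
t 26.37 pos [0.5637 0.2458 0.1327] yaw -174.91 F [ 0.1  0.5 -6. ] w 0.027 delta cm [ 0.12  0.01 -0.06]
top eye top z 0.1622 [0.4118 0.2313 0.1614] [0.4112 0.2318 0.159 ] arm z 0.1625 head z 0.1725 [0.6227 0.25   0.1703] [-0.007  0.165]
side eye top z 0.1599 [0.4108 0.2267 0.1583] [0.4113 0.2278 0.157 ] arm z 0.1596 head z 0.1699 [0.6212 0.248  0.1691] [-0.     0.159]
```

View pics/ovs17.png

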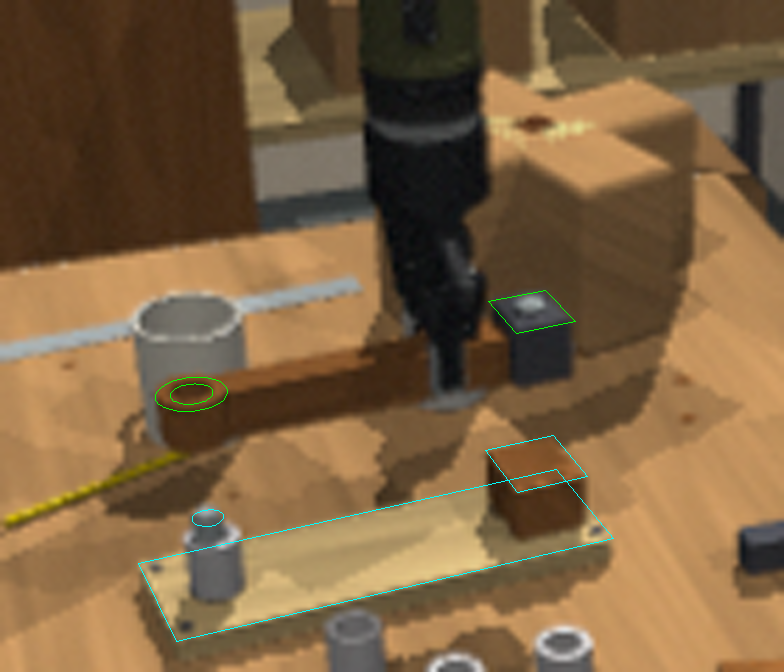

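View pics/ovt17.png

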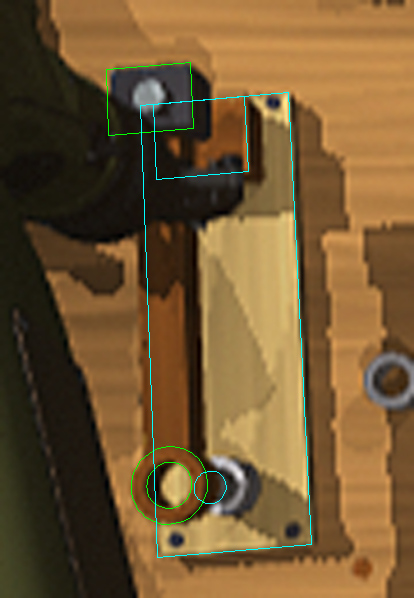

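```bash
python3 -c "
import cv2,sys
sys.argv=['x','18']
exec(open('ov.py').read().split('ov(s,170')[0])
ov(s,190,138,225,178,15,'ovs18',np.array([.0013,-.0018]))
ov(t,158,255,198,285,16,'ovt18',np.array([-.0013,.0018]))
ov(t,155,170,195,205,16,'ovt18h',np.array([-.0013,.0018]))
ov(s,245,120,285,155,14,'ovs18h',np.array([.0013,-.0018]))
"
```

```text
t 26.47 pos [0.5638 0.2459 0.1329] yaw -174.92 F [-0.2 -0.1 -6.3] w 0.0263 delta cm [ 0.14  0.03 -0.06]
top eye top z 0.1624 [0.4118 0.2313 0.1616] [0.4112 0.2317 0.1587] arm z 0.1626 head z 0.1725 [0.6226 0.2502 0.1704] [-0.001  0.162]
side eye top z 0.1591 [0.4107 0.2265 0.158 ] [0.4115 0.2312 0.1573] arm z 0.1603 head z 0.17 [0.6214 0.2454 0.1696] [0.    0.159]
```

View pics/ovs18.png

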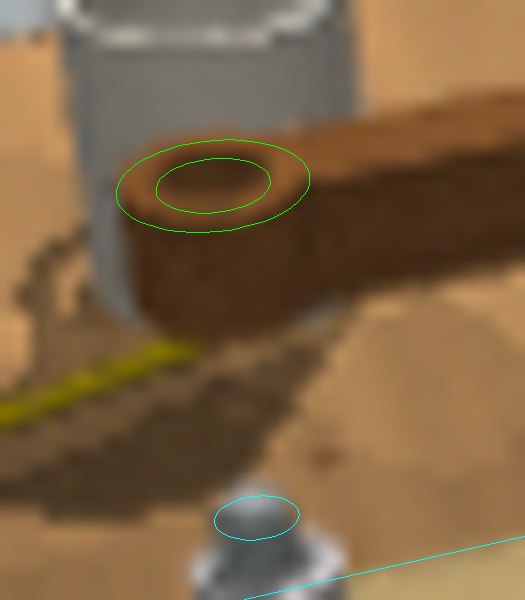

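View pics/ovt18.png

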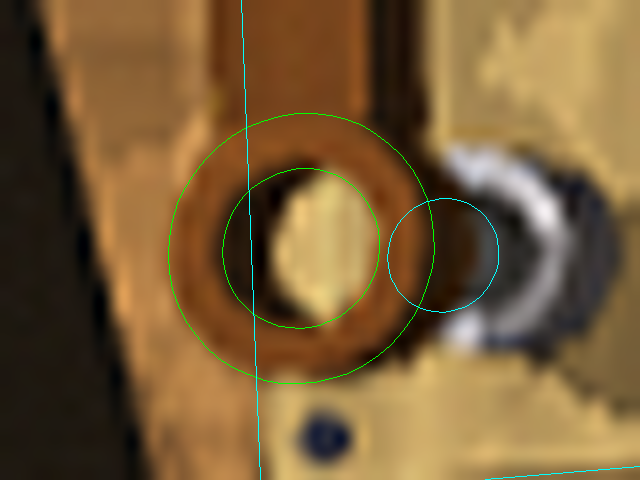

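View pics/ovt18h.png

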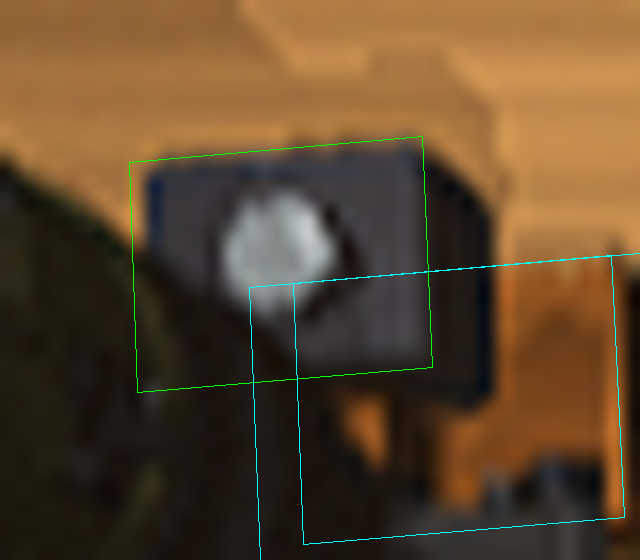

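View pics/ovs18h.png

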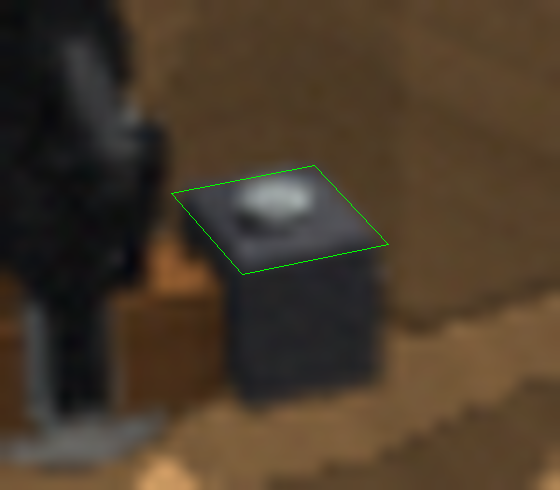

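>>> {"name": "apply_moves", "arguments": {
  "deltas": [
    [0,0,0,0,-1],
    [0,0,0,0,-1],
    [0,0,0,0,-1],
    [0,0,0,0,-1]
  ]
}}

```text
time_s: 26.9
ee_pos: [0.5637, 0.2459, 0.1328]
ee_rot: [[-0.001, -0.996, -0.089], [-0.001, -0.089, 0.996], [-1.0, 0.001, -0.001]]
wrist_force: [-0.6, 0.1, -5.4]
gripper_width: 0.027
```

```bash
python3 -c "
from h import *
d([.5636,.2452,.1315]);print(np.round(get_obs()['joint_velocities'],3));s=take('side','side19');W=cloud(s).reshape(-1,3)
P=W[(abs(W[:,0]-.405)<.022)&(abs(W[:,1]-.228)<.022)&(W[:,2]>.05)&(W[:,2]<.1)];print('spigot/sleeve z hist',np.histogram(P[:,2],bins=np.arange(.05,.084,.004)),P[:,2].max())
for n in ('side0','side19'): pass
df=cv2.absdiff(load('side0')['frame'],s['frame']).max(2);cv2.imwrite('pics/final.png',s['frame'])
close_job()"
```

```text
t 26.9 pos [0.5637 0.2459 0.1328] yaw -174.92 F [-0.6  0.1 -5.4] w 0.027 delta cm [ 0.13  0.02 -0.06]
[ 0.002  0.002  0.    -0.001 -0.    -0.001]
spigot/sleeve z hist (array([ 8, 19, 14,  6,  5,  8,  5,  1]), array([0.05 , 0.054, 0.058, 0.062, 0.066, 0.07 , 0.074, 0.078, 0.082])) 0.07865377624198543
the job is handed in; nothing more can be done
```

View pics/final.png

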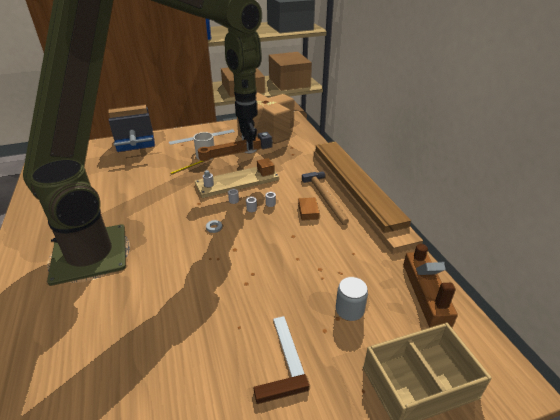

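I handed the job in at 26.9 s. The sleeve is home and released, and the arm is still holding the lever above the jig.

- **Sleeve:** I took the tube farthest to the robot's right and pushed it down until it seated on the base. Contact came at a TCP height of 27.2 mm against 27.3 mm expected, with about 11 N at the wrist. After letting go, pictures show it standing on the base with the spigot sticking out above it.
- **Lever:** I gripped it about 1 mm from the measured balance point. The hold is level (measured slope under 0.01) and still (joint speeds 0.002 rad/s or less). Its underside is about 128 mm above the bench, so about 5.2 cm clear of the spigot's tip. In both camera overlays the eye sits over the spigot and the head over the rest block, to within about 2 mm.
- **Other things:** the final side view shows the other tubes, collar, offcut, hammer, tin and square where they were. I judged this by eye. The gripper hides the glue bottle in that view, but nothing went near it.

**What went wrong or disagreed:**
- On the way to the jig the last joint hit its range limit, which tilted the tool about 3.5°. I corrected it before the sleeve went on.
- The two cameras differ by about 3–4 mm, so I averaged them.
- The wrist reads 5–6 N for the held lever, against the 4.4 N its stated weight would give.

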